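# Set up a wax casting session

## Robot

A 7-joint arm with a two-finger parallel gripper is mounted at the origin on the work surface. World frame = base frame: x ahead of the robot, y to its left, z up, the work surface at z = 0. Lengths are in m, angles in rad, forces in N, time in s.
With the tool pointing down it reaches from about 0.425 to 0.875 m from the base axis. Payload 4.7 kg.
Tool frame: the origin (TCP) lies where the fingers leave the gripper's body, on its centre line; the fingertips stand 73 mm ahead of it and the grasp point (between the pads) lies 54 mm ahead of it; z points along the fingers, y is the line along which they close (so a half turn about z gives the same grasp; the last joint's range is limited). The gripper opens to 85 mm and grips with 20 to 120 N. Pads are 22 mm wide; open, the fingers measure 114 mm over their backs; the gripper's body (76 mm by 85 mm) begins 54 mm behind the grasp point. The pads swing forward as they close: fully open they stand 13 mm farther back than shut.
Start: joints at [1.278, 0.321, -0.07, 1.45, 0.023, 1.371, -0.057], TCP at [0.196, -0.62, 0.304] pointing down, gripper open.
Joint ranges: [-2.86, 2.86], [-0.3, 2.09], [-1.38, 1.24], [0.06, 2.45], [-1.56, 4.7], [0.09, 2.05], [-2.69, 2.69]. Speed limits (rad/s): [2.57, 2.57, 3.14, 3.14, 3.14, 3.14, 3.14].

## Interface

Orientations are given as a unit quaternion [w, x, y, z].
In Python, from station import robot gives the robot as it stands. The module is installed in compiled form; this text tells all that it offers.
- The arm moves only by the tool send_rows, never from a script. Its argument "plan" is a list of rows, each a list of 3 entries, a list of its own where there are three numbers: the shift along the tool's x, y, z in m, then the turn, a rotation vector about the tool's x, y, z in rad, then the opening, from -1 (shut) to 1 (fully open). In form: [[[tx, ty, tz], [rx, ry, rz], claw], ...]. A call has 1 to 5 rows; each row shifts and turns the commanded pose from where the row before left it, along the tool's axes as they then stand; what a row does not reach is not made up. A row lasts 1/8 s, in which the tool goes at most 62.5 mm and 10.7 degrees, less where a joint would pass 70% of its speed; a pose out of reach is approached as far as the arm can. A call is refused whole if a number of a shift passes 0.0625 or a number of a turn 0.188, either way. A call with a gripper value outside its range is refused whole. The fingers move at their own pace and stop on an object; "force" is the grip in N (left out, the last holds). Time passes only in rows, so rows that do not move let the fingers close. It gives the time, the measured TCP pose, the force, the opening and the grip force at its end, in the units of the state.
- robot.state(): the state, without advancing time (a new reading comes with each control period).
- robot.grab_frame(name): name is "scene" or "top" or "wrist"; returns a dict with "image" (400x640x3 uint8, red, green, blue), "fovy" (degrees; the focal length in pixels is half the picture's height over the tangent of half this angle, whatever the lens; pixels are square), "cx", "cy" (the principal point, pixels), "rvec" (rotation vector, rad) and "tvec" (3), from world to camera coordinates, as OpenCV has them. Camera axes: x right, y down, z forward; pixel columns grow to the right and rows downward; lengths in m; the calibration is good to about 2 mm. A picture is of the moment at which its call begins. There is no depth.
- robot.close_job(): hands the job in; it is judged then, once.
The state is a dict: "time_s": time; "joints": joint angles; "dq": joint speeds; "joint_torque": joint torques, N m; "ee_pos": TCP position; "eef_rot": TCP orientation; "wrist_force": force on the tool from outside, world axes, zero at the start; "ft_torque": the same for the moment, N m; "width": finger opening in m; "grip_force": force on a finger pad.
Only numpy, scipy, OpenCV 4.12 (cv2) and the standard library are available. Lean on these libraries where they do the work, as an engineer would, in place of code of your own. Each camera call takes 0.05 s, during which the arm holds its last target. There are 200 camera calls.

## Task

Get the bench ready for wax casting. First put the wax on: tip all the wax lumps out of the steel cup into the melting pot, and stand the empty cup back upright on the newspaper. Next take every plaster mould out of the open drawer and stand them on the casting board, one to a bay, pour hole up, flat and square to the battens; last of all push the emptied drawer fully home until its catch holds it. Leave the other things on the table where they are.

Things in the scene. Friction and masses are not known exactly. Their poses are not given: they have to be found in the camera images.
- cup: plain steel cup, slightly flared: 56 mm across at the foot, 70 mm at the rim, 100 mm high, wall 3 mm; origin at the centre of its underside, z up its axis. Held near its rim (about 68 mm wide at 85 mm height) a hand from above leaves the mouth free for the lumps; 0.16 kg empty. At the start it stands on the newspaper with wax lumps in it
- cup_rim (a point): centre of the cup's mouth, 100 mm above its underside
- lump0: amber-brown lump of casting wax, about 20 x 21 x 18 mm, 12 g, origin at the centre of its underside; slippery, so it slides out of the cup once that is tipped well past level. 5 or 6 lumps are in the cup at the start (None if this one is absent)
- lump1: amber-brown lump of casting wax, about 20 x 21 x 18 mm, 12 g, origin at the centre of its underside; slippery, so it slides out of the cup once that is tipped well past level. 5 or 6 lumps are in the cup at the start (None if this one is absent)
- lump2: amber-brown lump of casting wax, about 20 x 21 x 18 mm, 12 g, origin at the centre of its underside; slippery, so it slides out of the cup once that is tipped well past level. 5 or 6 lumps are in the cup at the start (None if this one is absent)
- lump3: amber-brown lump of casting wax, about 20 x 21 x 18 mm, 12 g, origin at the centre of its underside; slippery, so it slides out of the cup once that is tipped well past level. 5 or 6 lumps are in the cup at the start (None if this one is absent)
- lump4: amber-brown lump of casting wax, about 20 x 21 x 18 mm, 12 g, origin at the centre of its underside; slippery, so it slides out of the cup once that is tipped well past level. 5 or 6 lumps are in the cup at the start (None if this one is absent)
- lump5: amber-brown lump of casting wax, about 20 x 21 x 18 mm, 12 g, origin at the centre of its underside; slippery, so it slides out of the cup once that is tipped well past level. 5 or 6 lumps are in the cup at the start (None if this one is absent)
- melter: wax melting pot, fixed: round cream drum 170 mm across, 130 mm high, aluminium rim, open on top; well 154 mm across, 100 mm deep (floor 30 mm above the table). Black control box on its +x side (to 108 mm from the axis, 102 mm high), side grips on +-y (to 113 mm, 100 mm high), brass tap on -x. Origin on the axis, at table height
- paper: folded newspaper lying flat, 170 x 230 mm (x by y), 2 mm thick, fixed; origin at the centre of its underside
- mould0: white plaster two-part mould with two blue rubber bands and a dark round pour hole in its top: block 66 mm long (its x), 50 mm wide (its y), 60 mm high, 0.25 kg; origin at the centre of its underside, z up towards the pour hole. 2 to 4 moulds stand in the open drawer at the start (None if this one is absent)
- mould1: white plaster two-part mould with two blue rubber bands and a dark round pour hole in its top: block 66 mm long (its x), 50 mm wide (its y), 60 mm high, 0.25 kg; origin at the centre of its underside, z up towards the pour hole. 2 to 4 moulds stand in the open drawer at the start (None if this one is absent)
- mould2: white plaster two-part mould with two blue rubber bands and a dark round pour hole in its top: block 66 mm long (its x), 50 mm wide (its y), 60 mm high, 0.25 kg; origin at the centre of its underside, z up towards the pour hole. 2 to 4 moulds stand in the open drawer at the start (None if this one is absent)
- mould3: white plaster two-part mould with two blue rubber bands and a dark round pour hole in its top: block 66 mm long (its x), 50 mm wide (its y), 60 mm high, 0.25 kg; origin at the centre of its underside, z up towards the pour hole. 2 to 4 moulds stand in the open drawer at the start (None if this one is absent)
- board: plywood casting board, fixed, 194 x 190 mm (x by y), 18 mm thick; dark battens 6 mm wide, 8 mm high frame 2 x 2 bays, each 88 (x) by 86 mm (y) inside, middles at x +-47, y +-46 mm in the board's frame, floors 18 mm above the table. A mould stands in a bay with its long side along the board's x. Origin at the centre of its underside
- drawer (a joint): the drawer's opening in m: 0 is fully home, about 0.2 is open. It runs with about 1 N of friction; over the last 13 mm a spring catch resists with up to about 7 N and then, from about 6 mm, pulls it home and holds it; short of that it stays ajar
- drawer_handle (a point): middle of the drawer's dark bar handle: 120 mm long, 35 mm out from the drawer's front; the front is 314 mm wide and reaches from 12 to 92 mm above the table. The drawer's inside floor is 22 mm above the table, its side walls 25 mm high inside; the unit round it is 320 mm wide, 105 mm high. The drawer opens towards this point's -x and closes towards its +x
- knife: bystander to be left alone: wood-handled modelling knife, 180 mm long; origin at its underside
- brush: bystander to be left alone: hand brush, about 200 mm long; origin at its underside
- bowl: bystander to be left alone: green rubber mixing bowl, 120 mm wide, 60 mm high; origin at its underside
- jar: bystander to be left alone: amber jar with a white lid, 70 mm wide, 110 mm high; origin at its underside

How it is judged:
By the outcome, as a careful person would: the job done as asked, in the order asked, and still so for the second after the job is handed in, with the robot touching nothing.
Of mould0, mould1, mould2, mould3 only 2 to 4 are there at a start; the rules pass over those that are not, and their reading is None.
Of lump4, lump5 only 1 to 2 are there at a start; the rules pass over those that are not, and their reading is None.
At some moment in a run one of mould0, mould1, mould2, mould3, cup may be knocked a few centimetres aside while the robot is not near it.
It also fails if it takes over 210 s, if anything falls off the work surface, if the arm or the gripper's body presses on something with over 40 N, if the wrist force passes 120 N, or if a joint passes its speed limit or range.

## Working session

There is one attempt and no reset: what is moved stays moved. The work goes in short steps, Python scripts to look and compute and a tool call to move; the robot and the scene stay as the last step left them, time stands still between calls to the robot, and variables do not carry over. Pictures are saved under pics/ and viewed, at most 14 in all, crops included, and the job is handed in when it is done.

Besides the shell and the picture viewer there is one more tool, called after "Call:" as name(argument=value, ...) on one line, values as JSON. send_rows: Moves the arm, as the interface text tells. Its arguments: {"type":"object","properties":{"plan":{"type":"array","items":{"type":"array"}},"force":{"type":"number"}},"required":["plan"]}

```bash
mkdir -p pics
cat > h.py <<'E'
import numpy as np, cv2, pickle
from station import robot
from scipy.spatial.transform import Rotation as R
def grab(n,save=None):
    f=robot.grab_frame(n)
    if save:
        cv2.imwrite('pics/'+save+'.png',cv2.cvtColor(f['image'],cv2.COLOR_RGB2BGR)); pickle.dump(f,open('pics/'+save+'.pkl','wb'))
    return f
def load(s): return pickle.load(open('pics/'+s+'.pkl','rb'))
def K(f):
    h=f['image'].shape[0]; F=h/2/np.tan(np.radians(f['fovy'])/2)
    return np.array([[F,0,f['cx']],[0,F,f['cy']],[0,0,1.]])
def ray(f,uv):
    Rm=R.from_rotvec(np.ravel(f['rvec'])).as_matrix(); t=np.ravel(f['tvec'])
    uv=np.atleast_2d(uv).astype(float)
    d=(np.linalg.inv(K(f))@np.c_[uv,np.ones(len(uv))].T).T@Rm
    return -Rm.T@t,d
def onplane(f,uv,z):
    c,d=ray(f,uv); return c+d*((z-c[2])/d[:,2])[:,None]
def tri(obs):
    A=np.zeros((3,3));b=np.zeros(3);L=[]
    for f,uv in obs:
        c,d=ray(f,uv);d=d[0]/np.linalg.norm(d[0]);P=np.eye(3)-np.outer(d,d);A+=P;b+=P@c;L.append((c,P))
    x=np.linalg.solve(A,b); return x,[float(np.linalg.norm(P@(x-c))) for c,P in L]
def proj(f,X): return cv2.projectPoints(np.atleast_2d(np.array(X,float)),np.ravel(f['rvec']).astype(float),np.ravel(f['tvec']).astype(float),K(f),None)[0][:,0]
E
python3 - <<'E'
from h import *
np.set_printoptions(precision=4,suppress=True)
for n in ['scene','top','wrist']:
    f=grab(n,n+'0'); c,_=ray(f,[[0,0]]); print(n,f['fovy'],f['cx'],f['cy'],c,R.from_rotvec(np.ravel(f['rvec'])).as_matrix())
print(robot.state())
E
```

```text
scene 50.3981793662626 320.3302300287551 198.36544173872926 [ 1.2885 -0.1794  0.8356] [[ 0.3     0.9539 -0.0008]
 [ 0.6756 -0.213  -0.7059]
 [-0.6735  0.2113 -0.7084]]
top 45.53225124443409 322.50788162821044 195.91469904612882 [0.417  0.0286 1.1078] [[-0.0144 -0.9998 -0.0163]
 [-0.9815  0.0172 -0.1906]
 [ 0.1908  0.0133 -0.9815]]
wrist 61.97430145012883 323.8049314205457 204.36686255666686 [ 0.2748 -0.5947  0.3732] [[ 0.3012 -0.9536 -0.0001]
 [-0.9022 -0.285   0.3238]
 [-0.3088 -0.0975 -0.9461]]
{'time_s': 0.15, 'joints': array([ 1.2781,  0.3216, -0.0701,  1.4514,  0.0226,  1.3708, -0.0569]), 'dq': array([-0.0006, -0.0017, -0.0001, -0.0034,  0.    , -0.001 , -0.0001]), 'joint_torque': array([  0.0009, -49.4094,  -0.3827, -31.4684,   0.0129,   0.0082,
         0.    ]), 'ee_pos': array([ 0.1962, -0.6193,  0.3031]), 'eef_rot': array([-0.0007,  0.9883,  0.1528, -0.0001]), 'wrist_force': array([-0.0582,  0.6879, -0.4412]), 'ft_torque': array([-0.0076,  0.0041, -0.1192]), 'grip_force': 0.0, 'width': 0.08519817857320194}
```

View pics/top0.png

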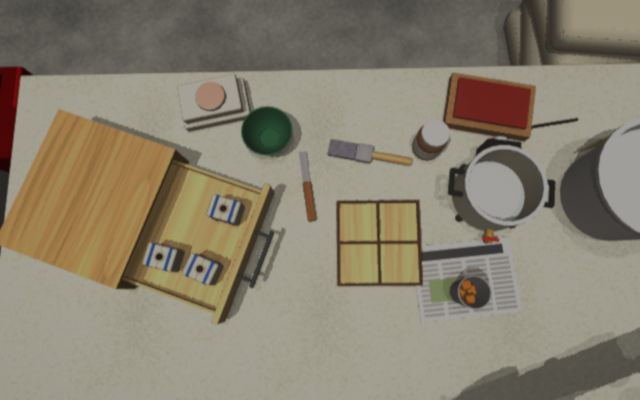

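View pics/scene0.png

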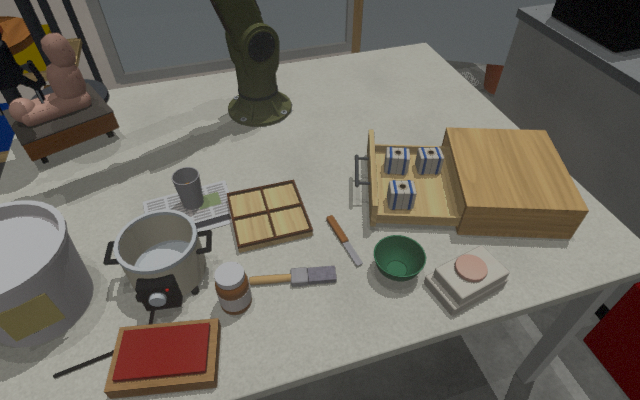

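Run:
```python
from h import *
np.set_printoptions(precision=3,suppress=True)
f=load('top0');s=load('scene0')
for n,uv,z in [('cup rim',(470,290),.1),('melter',(505,186),.13),('b0',(337,201),.026),('b1',(420,201),.026),('b2',(421,284),.026),('b3',(337,285),.026),('m0',(225,209),.082),('m1',(161,257),.082),('m2',(201,268),.082),('handle',(258,258),.052),('drwL',(270,186),.092),('drwR',(220,320),.092),('unit a',(175,152),.105),('unit b',(118,284),.105),('unit c',(60,112),.105),('paper',(467,280),0.002)]:
    print(n,onplane(f,uv,z)[0])
def up(im,x0,y0,w,h,k): return cv2.resize(im[y0:y0+h,x0:x0+w],None,fx=k,fy=k,interpolation=cv2.INTER_CUBIC)
a=up(f['image'],110,140,170,190,3.1);
b=up(f['image'],330,130,230,195,3.1)
c=up(s['image'],340,120,180,120,2.4)
d=up(s['image'],105,155,215,160,2.4)
for n,i in [('cropA',a),('cropB',b)]: print(i.shape); cv2.imwrite(f'pics/{n}.png',i[:,:,::-1])
H=cv2.cvtColor(f['image'],cv2.COLOR_RGB2HSV)
print(H[209-14:209+15:2,225])
```

```text
cup rim [ 0.41  -0.259  0.1  ]
melter [ 0.622 -0.339  0.13 ]
b0 [0.615 0.01  0.026]
b1 [ 0.612 -0.181  0.026]
b2 [ 0.424 -0.173  0.026]
b3 [0.424 0.014 0.026]
m0 [0.591 0.256 0.082]
m1 [0.489 0.392 0.082]
m2 [0.464 0.305 0.082]
handle [0.485 0.187 0.052]
drwL [0.639 0.157 0.092]
drwR [0.356 0.259 0.092]
unit a [0.716 0.364 0.105]
unit b [0.432 0.471 0.105]
unit c [0.814 0.628 0.105]
paper [ 0.431 -0.282  0.002]
(589, 527, 3)
(604, 713, 3)
[[ 18 121 137]
 [ 19  73 118]
 [ 24  34 148]
 [ 26  28 146]
 [ 19  50 148]
 [ 17  72 117]
 [ 16  82  53]
 [ 17  86  59]
 [ 17  72 124]
 [ 19  50 157]
 [ 25  30 163]
 [ 25  28 163]
 [ 23  33 154]
 [ 20  50  92]
 [ 20 113 135]]
```

View pics/cropB.png

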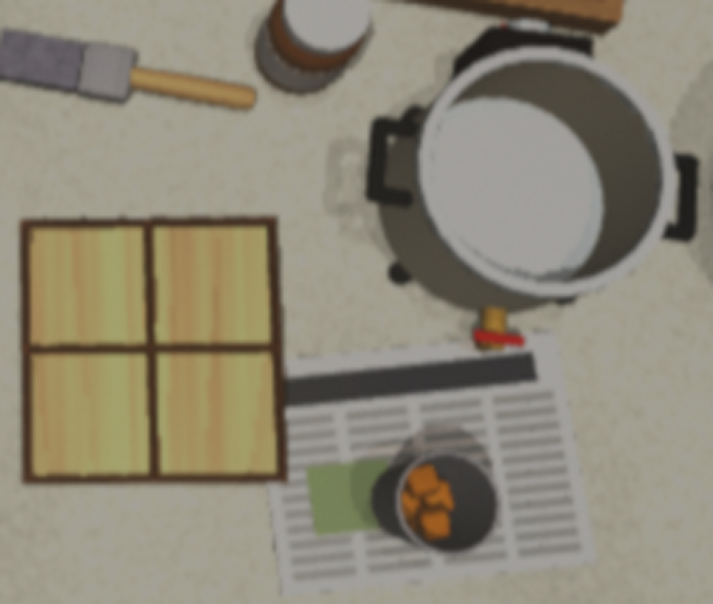

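View pics/cropA.png

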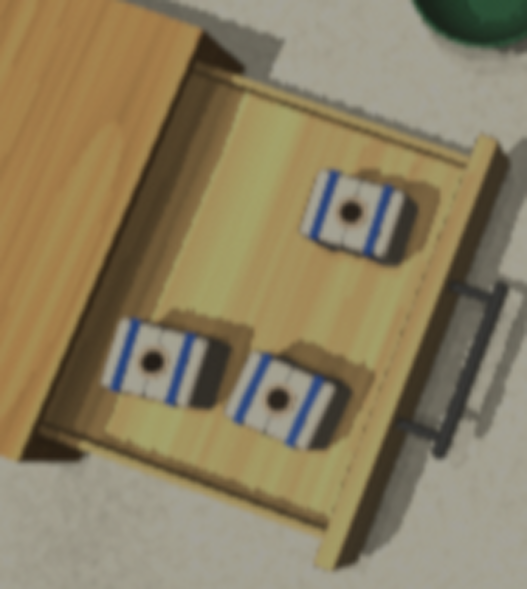

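```bash
cat >> h.py <<'E'
def rotq(q): return R.from_quat([q[1],q[2],q[3],q[0]])
def tool(az,th,roll=0):
    """tool z at azimuth az (deg), th deg below level; y_t level, then roll about z_t"""
    a,t=np.radians([az,th]); z=np.array([np.cos(t)*np.cos(a),np.cos(t)*np.sin(a),-np.sin(t)])
    y=np.array([-np.sin(a),np.cos(a),0]); x=np.cross(y,z)
    return R.from_matrix(np.c_[x,y,z])*R.from_rotvec([0,0,np.radians(roll)])
def plan(wps,claw,vmax=.05,wmax=.15,start=None):
    """wps: list of (pos,Rot). prints rows in calls of 5"""
    if start is None: s=robot.state(); p=s['ee_pos'];q=rotq(s['eef_rot'])
    else: p,q=start
    rows=[]
    for P,Q in wps:
        P=np.array(P,float); n=int(max(1,np.ceil(np.linalg.norm(P-p)/vmax),np.ceil(np.linalg.norm((q.inv()*Q).as_rotvec())/wmax)))
        p0,q0=p.copy(),q; dv=(q0.inv()*Q).as_rotvec()
        for i in range(1,n+1):
            t=np.round(q.inv().apply(p0+(P-p0)*i/n-p),3); r=np.round((q.inv()*(q0*R.from_rotvec(dv*i/n))).as_rotvec(),3)
            rows.append([list(map(float,t)),list(map(float,r)),claw]); p=p+q.apply(t); q=q*R.from_rotvec(r)
    for i in range(0,len(rows),5): print(str(rows[i:i+5]).replace(' ',''))
def st():
    s=robot.state(); np.set_printoptions(precision=4,suppress=True)
    print('t',s['time_s'],'p',s['ee_pos'],'z',rotq(s['eef_rot']).as_matrix()[:,2],'y',rotq(s['eef_rot']).as_matrix()[:,1],'j',s['joints'],'F',s['wrist_force'],'w',s['width'],s['grip_force'])
E
python3 - <<'E'
from h import *
np.set_printoptions(precision=4,suppress=True)
f=load('top0');s=load('scene0')
x,e=tri([(f,(474.5,292)),(s,(186.5,174.5))]);print('cup',x,e)
yw=np.array([.966,-.259,0]); 
plan([([.25,-.45,.32],tool(-105,90) if 0 else R.from_matrix(np.c_[np.cross([.7,-.714,0],[0,0,-1]),[.7,-.714,0],[0,0,-1]])),([.45,-.10,.30],tool(-105,75)),([.448,-.123,.20],tool(-105,30))],1)
E
```

```text
cup [ 0.4059 -0.2654  0.1041] [0.001657016801772006, 0.0016570168017720891]
[[[0.026,-0.036,-0.004],[-0.0,-0.0,-0.117],1],[[0.029,-0.033,-0.004],[-0.001,-0.0,-0.117],1],[[0.034,-0.03,-0.005],[-0.0,-0.0,-0.117],1],[[0.036,-0.025,-0.004],[-0.0,-0.0,-0.118],1],[[0.043,-0.012,0.002],[-0.008,-0.028,-0.059],1]]
[[[0.044,-0.01,0.001],[-0.008,-0.029,-0.059],1],[[0.044,-0.007,-0.0],[-0.007,-0.028,-0.059],1],[[0.045,-0.004,-0.002],[-0.008,-0.029,-0.059],1],[[0.045,-0.002,-0.003],[-0.008,-0.028,-0.058],1],[[0.044,0.001,-0.004],[-0.008,-0.029,-0.059],1]]
[[[0.045,0.003,-0.006],[-0.007,-0.028,-0.059],1],[[0.044,0.006,-0.006],[-0.008,-0.029,-0.059],1],[[0.043,0.009,-0.008],[-0.008,-0.028,-0.059],1],[[0.001,0.001,0.017],[-0.0,-0.131,0.0],1],[[0.002,0.0,0.017],[-0.0,-0.131,0.0],1]]
[[[0.005,0.001,0.016],[-0.0,-0.131,0.0],1],[[0.008,0.001,0.016],[-0.0,-0.131,0.0],1],[[0.009,0.001,0.014],[-0.0,-0.131,0.0],1],[[0.011,0.0,0.013],[-0.0,-0.13,0.0],1]]
```

Call:
send_rows(plan=[[[0.026, -0.036, -0.004], [0, 0, -0.117], 1], [[0.029, -0.033, -0.004], [-0.001, 0, -0.117], 1], [[0.034, -0.03, -0.005], [0, 0, -0.117], 1], [[0.036, -0.025, -0.004], [0, 0, -0.118], 1], [[0.043, -0.012, 0.002], [-0.008, -0.028, -0.059], 1]])

```text
time_s: 0.78
ee_pos: [0.2719, -0.4109, 0.3191]
eef_rot: [0.01, 0.914, 0.406, -0.012]
wrist_force: [0.5, -0.0, -0.2]
width: 0.0855
grip_force: 0.0
```

Call:
send_rows(plan=[[[0.044, -0.01, 0.001], [-0.008, -0.029, -0.059], 1], [[0.044, -0.007, 0], [-0.007, -0.028, -0.059], 1], [[0.045, -0.004, -0.002], [-0.008, -0.029, -0.059], 1], [[0.045, -0.002, -0.003], [-0.008, -0.028, -0.058], 1], [[0.044, 0.001, -0.004], [-0.008, -0.029, -0.059], 1]])

```text
time_s: 1.4
ee_pos: [0.3839, -0.2159, 0.307]
eef_rot: [0.055, 0.841, 0.534, -0.07]
wrist_force: [0.2, -0.2, -0.4]
width: 0.0853
grip_force: 0.0
```

Call:
send_rows(plan=[[[0.045, 0.003, -0.006], [-0.007, -0.028, -0.059], 1], [[0.044, 0.006, -0.006], [-0.008, -0.029, -0.059], 1], [[0.043, 0.009, -0.008], [-0.008, -0.028, -0.059], 1], [[0.001, 0.001, 0.017], [0, -0.131, 0], 1], [[0.002, 0, 0.017], [0, -0.131, 0], 1]])

```text
time_s: 2.02
ee_pos: [0.4492, -0.1079, 0.267]
eef_rot: [0.16, 0.766, 0.588, -0.207]
wrist_force: [-0.3, -0.8, -1.2]
width: 0.0856
grip_force: 0.0
```

Call:
send_rows(plan=[[[0.005, 0.001, 0.016], [0, -0.131, 0], 1], [[0.008, 0.001, 0.016], [0, -0.131, 0], 1], [[0.009, 0.001, 0.014], [0, -0.131, 0], 1], [[0.011, 0, 0.013], [0, -0.13, 0], 1], [[0, 0, 0], [0, 0, 0], 1]])

```text
time_s: 2.65
ee_pos: [0.4471, -0.1221, 0.1969]
eef_rot: [0.302, 0.685, 0.529, -0.398]
wrist_force: [-0.5, 0.3, 0.8]
width: 0.0853
grip_force: 0.0
```

Run:
```python
from h import *
st(); grab('wrist','w1'); grab('top','t1')
```

```text
t 2.65 p [ 0.4471 -0.1221  0.1969] z [-0.2258 -0.8361 -0.4999] y [ 0.9664 -0.2568 -0.0069] j [ 0.4029  0.4506 -0.7817  1.9736  1.0224  1.7592 -1.0253] F [-0.4616  0.2626  0.7669] w 0.08526533559108576 0.0
```

View pics/w1.png

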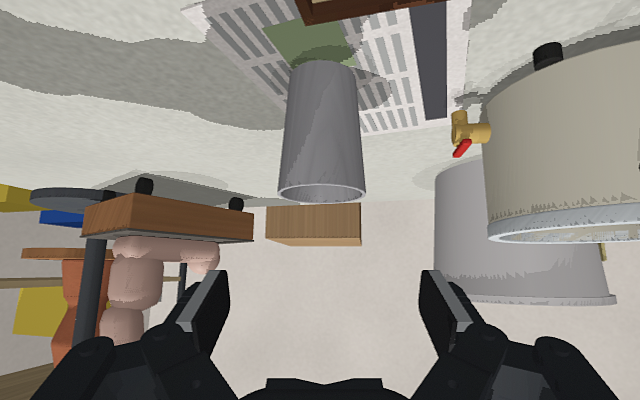

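Run:
```python
from h import *
st(); w=load('w1');t=load('t1')
print(onplane(w,[(278,187),(366,187),(322,191)],.102))
print(tri([(w,(322,191)),(t,(474.5,292))]))
print(proj(t,[[.4059,-.2654,.102]]))
c=cv2.resize(t['image'][250:330,430:520],None,fx=6,fy=6,interpolation=cv2.INTER_CUBIC); 
g=cv2.cvtColor(t['image'],cv2.COLOR_RGB2HSV)
m=cv2.inRange(g,(5,150,80),(20,255,255));ys,xs=np.nonzero(m[270:320,440:510]);print('lumps px',xs.mean()+440,ys.mean()+270)
```

```text
t 2.75 p [ 0.4482 -0.1227  0.2002] z [-0.2238 -0.836  -0.501 ] y [ 0.9659 -0.2588  0.0004] j [ 0.4057  0.4446 -0.7831  1.9711  1.0223  1.7591 -1.0247] F [0.4794 0.2197 0.5463] w 0.08562513046023441 0.0
[[ 0.3799 -0.2402  0.102 ]
 [ 0.4414 -0.255   0.102 ]
 [ 0.4075 -0.2596  0.102 ]]
(array([ 0.4054, -0.2683,  0.0999]), [0.0002255560999153132, 0.00022555609991537013])
[[473.334  291.8677]]
lumps px 467.7132867132867 291.7307692307692
```

Run:
```python
from h import *
Q=tool(-105,30); z=Q.as_matrix()[:,2]; G=np.array([.406,-.266,.087])
plan([(G-.15*z,Q),(G-.05*z,Q)],1,vmax=.03)
```

```text
[[[0.012,-0.002,0.018],[0.0,-0.001,-0.0],1],[[0.011,-0.002,0.018],[0.0,-0.0,-0.0],1],[[0.0,0.0,0.025],[0.0,-0.0,-0.0],1],[[0.0,0.0,0.025],[0.0,-0.0,-0.0],1],[[0.0,0.0,0.025],[0.0,-0.0,-0.0],1]]
[[[0.0,0.0,0.025],[0.0,-0.0,-0.0],1]]
```

Call:
send_rows(plan=[[[0.012, -0.002, 0.018], [0, 0, 0], 1], [[0.011, -0.002, 0.018], [0, 0, 0], 1], [[0, 0, 0.025], [0, 0, 0], 1], [[0, 0, 0.025], [0, 0, 0], 1], [[0, 0, 0.025], [0, 0, 0], 1]])

```text
time_s: 3.38
ee_pos: [0.4215, -0.2058, 0.124]
eef_rot: [0.305, 0.687, 0.526, -0.397]
wrist_force: [-0.7, 0.3, 0.2]
width: 0.0851
grip_force: 0.0
```

Call:
send_rows(plan=[[[0, 0, 0.025], [0, 0, 0], 1], [[0, 0, 0], [0, 0, 0], 1]])

```text
time_s: 3.62
ee_pos: [0.415, -0.2267, 0.1114]
eef_rot: [0.304, 0.687, 0.526, -0.398]
wrist_force: [-0.4, 0.8, -0.8]
width: 0.0856
grip_force: 0.0
```

Run:
```python
from h import *
st(); grab('wrist','w2');
```

```text
t 3.625 p [ 0.415  -0.2267  0.1114] z [-0.2281 -0.8366 -0.4981] y [ 0.965  -0.2623 -0.0014] j [ 0.523   0.5208 -0.673   2.1022  1.1929  1.5622 -1.0932] F [-0.3608  0.8426 -0.8267] w 0.08558544428895912 0.0
```

View pics/w2.png

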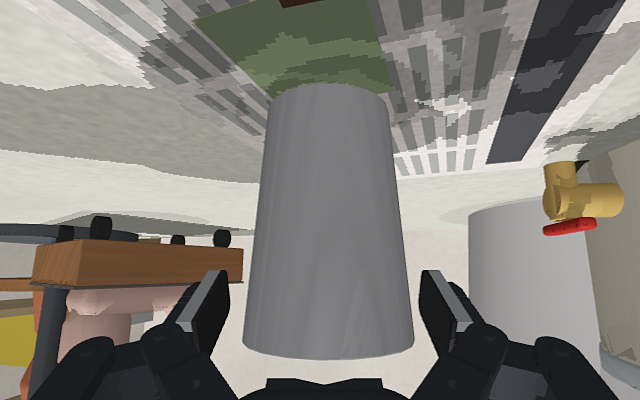

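Call:
send_rows(plan=[[[0, 0, 0], [0, 0, 0], -1], [[0, 0, 0], [0, 0, 0], -1], [[0, 0, 0], [0, 0, 0], -1], [[0, 0, 0], [0, 0, 0], -1]], force=50)

```text
time_s: 4.18
ee_pos: [0.4174, -0.2243, 0.1128]
eef_rot: [0.306, 0.687, 0.527, -0.396]
wrist_force: [0.8, 2.6, 5.4]
width: 0.0665
grip_force: 55.6
```

Run:
```python
from h import *
st(); f=load('top0')
# melter rim ellipse from bright aluminium: fit contour of dark-walled opening
g=cv2.cvtColor(f['image'],cv2.COLOR_RGB2GRAY); 
for uv in [(427-0,0)]: pass
L=np.array([(420,175),(668,170),(535,48),(545,297)])/3.1+[330,130]
print(onplane(f,L,.13)); s=load('scene0'); print(tri([(f,(505.7,185.8)),(s,(161,244))]))
```

```text
t 4.175 p [ 0.4174 -0.2243  0.1128] z [-0.2224 -0.8376 -0.4989] y [ 0.9662 -0.2578  0.0021] j [ 0.5199  0.5192 -0.6763  2.1001  1.1926  1.5634 -1.0932] F [0.769  2.5881 5.4138] w 0.06653624444182087 55.59281433299475
[[ 0.622  -0.257   0.13  ]
 [ 0.6225 -0.4231  0.13  ]
 [ 0.7094 -0.3416  0.13  ]
 [ 0.538  -0.3334  0.13  ]]
(array([ 0.6263, -0.3417,  0.1108]), [0.005768254602678901, 0.005768254602678956])
```

Run:
```python
from h import *
Q=tool(-105,30); z=Q.as_matrix()[:,2]; G=np.array([.406,-.266,.25])
Q2=tool(-105,12); z2=Q2.as_matrix()[:,2]
plan([(G-.05*z,Q),(np.array([.645,-.36,.26])-.05*z,Q),(np.array([.645,-.36,.26])-.05*z2,Q2)],-1,vmax=.035,wmax=.1)
```

```text
[[[-0.028,0.0,-0.016],[0.0,0.0,-0.0],-1],[[-0.028,0.0,-0.016],[0.001,0.001,-0.001],-1],[[-0.028,0.0,-0.017],[0.0,-0.0,0.0],-1],[[-0.028,0.0,-0.016],[0.001,0.0,-0.0],-1],[[-0.028,0.0,-0.016],[-0.0,0.0,-0.0],-1]]
[[[-0.003,0.032,0.003],[-0.0,0.0,-0.0],-1],[[-0.003,0.032,0.002],[-0.0,0.0,-0.0],-1],[[-0.003,0.032,0.003],[-0.0,0.0,-0.0],-1],[[-0.003,0.032,0.002],[-0.0,0.0,-0.0],-1],[[-0.003,0.031,0.003],[-0.0,0.0,-0.0],-1]]
[[[-0.003,0.032,0.002],[-0.0,0.0,-0.0],-1],[[-0.003,0.032,0.003],[-0.0,0.0,-0.0],-1],[[-0.003,0.032,0.002],[-0.0,0.0,-0.0],-1],[[0.004,0.0,0.001],[-0.0,-0.078,-0.0],-1],[[0.004,0.0,-0.0],[-0.0,-0.079,-0.0],-1]]
[[[0.004,0.0,-0.0],[-0.0,-0.078,-0.0],-1],[[0.004,0.0,-0.0],[-0.0,-0.079,-0.0],-1]]
```

Call:
send_rows(plan=[[[-0.028, 0, -0.016], [0, 0, 0], -1], [[-0.028, 0, -0.016], [0, 0, 0], -1], [[-0.028, 0, -0.017], [0, 0, 0], -1], [[-0.028, 0, -0.016], [0, 0, 0], -1], [[-0.028, 0, -0.016], [0, 0, 0], -1]])

```text
time_s: 4.8
ee_pos: [0.4163, -0.224, 0.2739]
eef_rot: [0.304, 0.687, 0.528, -0.396]
wrist_force: [-0.8, 0.1, -2.3]
width: 0.0666
grip_force: 56.6
```

Call:
send_rows(plan=[[[-0.003, 0.032, 0.003], [0, 0, 0], -1], [[-0.003, 0.032, 0.002], [0, 0, 0], -1], [[-0.003, 0.032, 0.003], [0, 0, 0], -1], [[-0.003, 0.032, 0.002], [0, 0, 0], -1], [[-0.003, 0.031, 0.003], [0, 0, 0], -1]])

```text
time_s: 5.42
ee_pos: [0.5661, -0.2837, 0.279]
eef_rot: [0.304, 0.687, 0.528, -0.397]
wrist_force: [-0.1, 0.8, -1.3]
width: 0.0666
grip_force: 56.5
```

Call:
send_rows(plan=[[[-0.003, 0.032, 0.002], [0, 0, 0], -1], [[-0.003, 0.032, 0.003], [0, 0, 0], -1], [[-0.003, 0.032, 0.002], [0, 0, 0], -1], [[0.004, 0, 0.001], [0, -0.078, 0], -1], [[0.004, 0, 0], [0, -0.079, 0], -1]])

```text
time_s: 6.05
ee_pos: [0.6561, -0.3159, 0.2753]
eef_rot: [0.345, 0.653, 0.502, -0.45]
wrist_force: [-1.0, 0.3, -3.3]
width: 0.067
grip_force: 56.5
```

Call:
send_rows(plan=[[[0.004, 0, 0], [0, -0.078, 0], -1], [[0.004, 0, 0], [0, -0.079, 0], -1], [[0, 0, 0], [0, 0, 0], -1]])

```text
time_s: 6.42
ee_pos: [0.6566, -0.3125, 0.266]
eef_rot: [0.382, 0.615, 0.475, -0.5]
wrist_force: [0.0, 0.1, -3.4]
width: 0.0662
grip_force: 56.7
```

Run:
```python
from h import *
st()
```

```text
t 6.425 p [ 0.6566 -0.3125  0.266 ] z [-0.2525 -0.9447 -0.2092] y [ 0.9664 -0.2571 -0.0053] j [ 0.3592  0.7611 -0.4977  1.4377  1.5208  1.8607 -0.6409] F [ 0.0356  0.0874 -3.4032] w 0.0662187102776509 56.732006433667266
```

Call:
send_rows(plan=[[[0, 0, 0], [0, 0, 0.15], -1], [[0, 0, 0], [0, 0, 0.15], -1], [[0, 0, 0], [0, 0, 0.15], -1], [[0, 0, 0], [0, 0, 0.15], -1], [[0, 0, 0], [0, 0, 0.15], -1]])

```text
time_s: 7.05
ee_pos: [0.6567, -0.3137, 0.2698]
eef_rot: [0.54, 0.748, 0.212, -0.322]
wrist_force: [-0.3, -0.4, -2.1]
width: 0.0668
grip_force: 56.7
```

Run:
```python
from h import *
st()
```

```text
t 7.05 p [ 0.6567 -0.3137  0.2698] z [-0.2533 -0.9443 -0.2099] y [ 0.6655 -0.3276  0.6707] j [ 0.3622  0.7574 -0.5     1.435   1.5217  1.8614 -1.3955] F [-0.2919 -0.4077 -2.1245] w 0.06678842759476951 56.71188630047254
```

Call:
send_rows(plan=[[[0, 0, 0], [0, 0, -0.15], -1], [[0, 0, 0], [0, 0, -0.15], -1], [[0, 0, 0], [0, 0, -0.15], -1], [[0, 0, 0], [0, 0, -0.15], -1], [[0, 0, 0], [0, 0, -0.15], -1]])

```text
time_s: 7.68
ee_pos: [0.6567, -0.3137, 0.2699]
eef_rot: [0.382, 0.616, 0.475, -0.499]
wrist_force: [0.4, -0.8, -1.9]
width: 0.0669
grip_force: 56.7
```

Call:
send_rows(plan=[[[0, -0.022, 0.005], [0, 0, 0], -1], [[0, -0.022, 0.005], [0, 0, 0], -1], [[0, 0, 0], [0, 0, -0.15], -1], [[0, 0, 0], [0, 0, -0.15], -1], [[0, 0, 0], [0, 0, -0.15], -1]])

```text
time_s: 8.3
ee_pos: [0.6117, -0.3118, 0.2679]
eef_rot: [0.261, 0.495, 0.6, -0.572]
wrist_force: [0.3, 0.2, -2.5]
width: 0.0668
grip_force: 56.7
```

Call:
send_rows(plan=[[[0, 0, 0], [0, 0, -0.15], -1], [[0, 0, 0], [0, 0, -0.15], -1], [[0, 0, 0], [0, 0, -0.15], -1], [[0, 0, 0], [0, 0, -0.15], -1], [[0, 0, 0], [0, 0, -0.15], -1]])

```text
time_s: 8.93
ee_pos: [0.6118, -0.3118, 0.2679]
eef_rot: [0.033, 0.241, 0.74, -0.628]
wrist_force: [0.5, 0.4, -2.5]
width: 0.0665
grip_force: 56.7
```

Call:
send_rows(plan=[[[0, 0, 0], [0, 0, -0.15], -1], [[0, 0, 0], [0, 0, -0.15], -1], [[0, 0, 0], [0, 0, -0.15], -1], [[0, 0, 0], [0, 0, -0.15], -1], [[0, 0, 0], [0, 0, -0.15], -1]])

```text
time_s: 9.55
ee_pos: [0.6118, -0.3118, 0.2679]
eef_rot: [-0.199, -0.047, 0.776, -0.596]
wrist_force: [0.4, -0.6, -2.3]
width: 0.0668
grip_force: 56.7
```

Call:
send_rows(plan=[[[0, 0, 0], [0, 0, -0.15], -1], [[0, 0, 0], [0, 0, -0.15], -1], [[0, 0, 0], [0, 0, -0.15], -1], [[0, 0, 0], [0, 0, -0.15], -1], [[0, 0, 0], [0, 0, 0], -1]])

```text
time_s: 10.18
ee_pos: [0.6117, -0.3118, 0.2681]
eef_rot: [-0.365, -0.272, 0.728, -0.512]
wrist_force: [-0.5, -0.5, -1.6]
width: 0.0665
grip_force: 56.6
```

Run:
```python
from h import *
st(); a=grab('top','t3')['image'];b=grab('scene','s3')['image'];c=grab('wrist','w3')['image']
o=np.zeros((600,800,3),np.uint8)
o[:300,:400]=cv2.resize(a[90:330,320:640],(400,300)); o[:300,400:]=cv2.resize(b[120:360,20:340],(400,300)); o[300:550,:400]=cv2.resize(c,(400,250))
cv2.imwrite('pics/m3.png',o[:,:,::-1])
```

```text
t 10.175 p [ 0.6117 -0.3118  0.2681] z [-0.2533 -0.9446 -0.2089] y [-0.7696  0.3276 -0.5481] j [ 0.4094  0.6879 -0.5317  1.5678  1.4985  1.8554  1.8482] F [-0.4603 -0.5186 -1.5747] w 0.06651079664923527 56.5948923198448
```

View pics/m3.png

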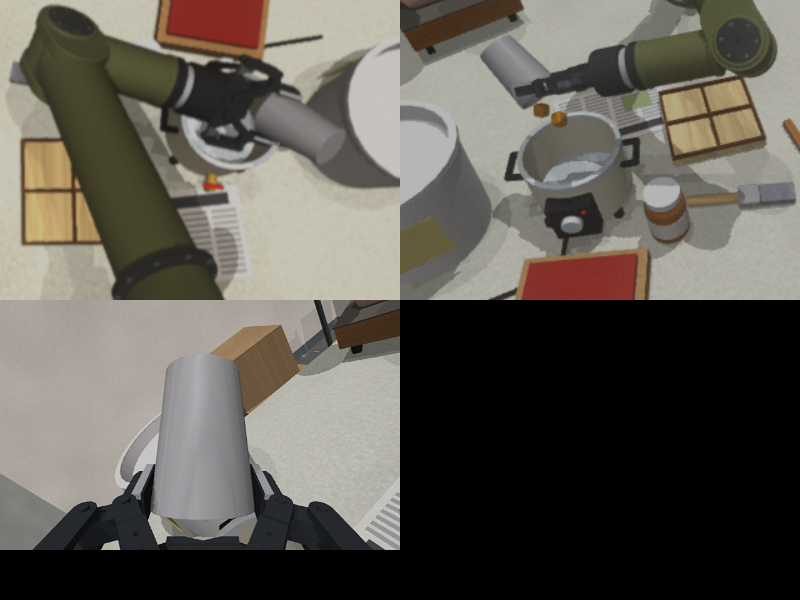

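Call:
send_rows(plan=[[[0, 0, 0], [0, 0, 0], -1], [[0, 0, 0], [0, 0, 0], -1], [[0, 0, 0], [0, 0, -0.1], -1], [[0, 0, 0], [0, 0, -0.1], -1], [[0, 0, 0], [0, 0, -0.1], -1]])

```text
time_s: 10.95
ee_pos: [0.6117, -0.3114, 0.2677]
eef_rot: [-0.439, -0.379, 0.678, -0.451]
wrist_force: [0.1, -0.5, -2.2]
width: 0.0665
grip_force: 56.7
```

Call:
send_rows(plan=[[[0, 0, 0], [0, 0, -0.1], -1], [[0, 0, 0], [0, 0, 0.1], -1], [[0, 0, 0], [0, 0, -0.1], -1], [[0, 0, 0], [0, 0, 0], -1], [[0, 0, 0], [0, 0, 0], -1]])

```text
time_s: 11.58
ee_pos: [0.6117, -0.3115, 0.2677]
eef_rot: [-0.46, -0.411, 0.659, -0.43]
wrist_force: [0.5, -0.3, -0.8]
width: 0.0666
grip_force: 56.7
```

Run:
```python
from h import *
st(); a=grab('top','t4')['image'];b=grab('scene','s4')['image']
o=np.zeros((400,800,3),np.uint8)
o[:,:400]=cv2.resize(a[120:260,430:570],(400,400)); o[:,400:]=cv2.resize(b[150:290,80:220],(400,400))
cv2.imwrite('pics/m4.png',o[:,:,::-1])
```

```text
t 11.575 p [ 0.6117 -0.3115  0.2677] z [-0.2532 -0.945  -0.2072] y [-0.9375  0.2925 -0.1886] j [ 0.4097  0.6894 -0.5329  1.5683  1.5004  1.8571  2.2478] F [ 0.5037 -0.2762 -0.799 ] w 0.06656587298756161 56.67239208960382
```

View pics/m4.png

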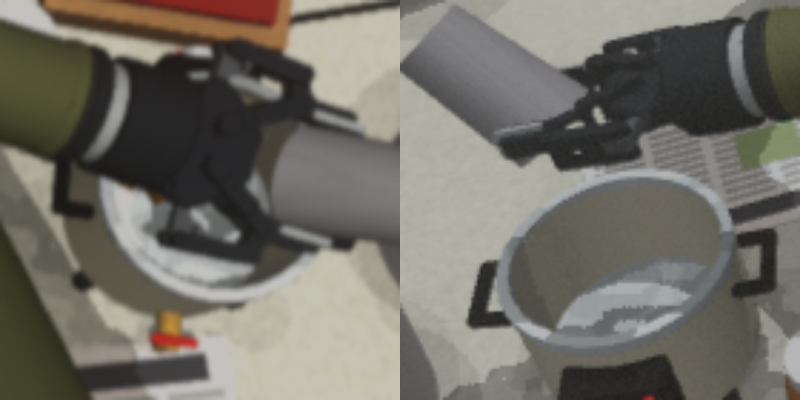

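Run:
```python
from h import *
Q2=tool(-105,12);Q=tool(-105,30); z=Q.as_matrix()[:,2]; G=np.array([.406,-.266,.25])
p=robot.state()['ee_pos']
plan([(p,Q2),(np.array([.6,-.35,.26])-.05*z,Q),(G-.05*z,Q),(G-[0,0,.145]-.05*z,Q)],-1,vmax=.04,wmax=.16)
```

```text
[[[0.0,0.0,0.0],[-0.0,0.0,0.155],-1],[[0.0,0.0,0.0],[-0.0,0.0,0.155],-1],[[0.0,0.0,0.0],[-0.0,0.0,0.156],-1],[[0.0,0.0,0.0],[-0.0,0.0,0.155],-1],[[0.0,0.0,0.0],[-0.0,0.0,0.155],-1]]
[[[0.0,0.0,0.0],[-0.0,0.0,0.155],-1],[[0.0,0.0,0.0],[-0.0,0.0,0.155],-1],[[0.0,0.0,0.0],[-0.0,0.0,0.155],-1],[[0.0,0.0,0.0],[-0.0,0.0,0.156],-1],[[0.0,0.0,0.0],[-0.0,0.0,0.155],-1]]
[[[0.0,0.0,0.0],[-0.0,0.0,0.155],-1],[[0.0,0.0,0.0],[-0.0,0.0,0.155],-1],[[0.0,0.0,0.0],[-0.0,0.001,0.155],-1],[[0.0,0.0,0.0],[-0.0,-0.0,0.155],-1],[[0.0,0.0,0.0],[-0.001,-0.0,0.156],-1]]
[[[0.0,0.0,0.0],[0.0,-0.0,0.155],-1],[[0.0,0.0,0.0],[0.0,-0.0,0.155],-1],[[0.0,0.0,0.0],[0.0,-0.0,0.155],-1],[[0.0,0.0,0.0],[-0.0,-0.0,0.155],-1],[[-0.008,-0.001,-0.003],[-0.0,0.157,0.0],-1]]
[[[-0.008,-0.0,-0.005],[-0.0,0.157,0.0],-1],[[0.004,-0.035,-0.004],[-0.0,-0.0,0.0],-1],[[0.004,-0.035,-0.003],[-0.0,-0.0,0.0],-1],[[0.004,-0.035,-0.004],[-0.0,-0.0,0.0],-1],[[0.004,-0.035,-0.003],[-0.0,-0.0,0.0],-1]]
[[[0.004,-0.035,-0.004],[-0.0,-0.0,0.0],-1],[[0.004,-0.034,-0.004],[-0.0,-0.0,0.0],-1],[[0.032,-0.0,0.018],[-0.0,-0.0,0.0],-1],[[0.031,-0.0,0.018],[-0.0,-0.0,0.0],-1],[[0.032,-0.0,0.019],[-0.0,-0.0,0.0],-1]]
[[[0.031,-0.0,0.018],[-0.0,-0.0,0.0],-1]]
```

Call:
send_rows(plan=[[[0, 0, 0], [0, 0, 0.155], -1], [[0, 0, 0], [0, 0, 0.155], -1], [[0, 0, 0], [0, 0, 0.156], -1], [[0, 0, 0], [0, 0, 0.155], -1], [[0, 0, 0], [0, 0, 0.155], -1]])

```text
time_s: 12.3
ee_pos: [0.6118, -0.3115, 0.2677]
eef_rot: [-0.262, -0.129, 0.766, -0.573]
wrist_force: [-0.3, 1.3, -0.5]
width: 0.0665
grip_force: 56.6
```

Call:
send_rows(plan=[[[0, 0, 0], [0, 0, 0.155], -1], [[0, 0, 0], [0, 0, 0.155], -1], [[0, 0, 0], [0, 0, 0.156], -1], [[0, 0, 0], [0, 0, 0.155], -1], [[0, 0, 0], [0, 0, 0.155], -1]])

```text
time_s: 12.92
ee_pos: [0.6118, -0.3115, 0.2677]
eef_rot: [-0.026, 0.17, 0.758, -0.629]
wrist_force: [-0.2, 0.7, -1.1]
width: 0.0668
grip_force: 56.7
```

Call:
send_rows(plan=[[[0, 0, 0], [0, 0, 0.155], -1], [[0, 0, 0], [0, 0, 0.155], -1], [[0, 0, 0], [0, 0.001, 0.155], -1], [[0, 0, 0], [0, 0, 0.155], -1], [[0, 0, 0], [0, 0, 0.156], -1]])

```text
time_s: 13.55
ee_pos: [0.6117, -0.3115, 0.2677]
eef_rot: [0.214, 0.445, 0.637, -0.592]
wrist_force: [0.1, 0.6, -1.5]
width: 0.0668
grip_force: 56.7
```

Call:
send_rows(plan=[[[0, 0, 0], [0, 0, 0.155], -1], [[0, 0, 0], [0, 0, 0.155], -1], [[0, 0, 0], [0, 0, 0.155], -1], [[0, 0, 0], [0, 0, 0.155], -1], [[-0.008, -0.001, -0.003], [0, 0.157, 0], -1]])

```text
time_s: 14.18
ee_pos: [0.6106, -0.309, 0.272]
eef_rot: [0.342, 0.653, 0.504, -0.45]
wrist_force: [-0.5, 0.2, -1.9]
width: 0.0664
grip_force: 56.8
```

Call:
send_rows(plan=[[[-0.008, 0, -0.005], [0, 0.157, 0], -1], [[0.004, -0.035, -0.004], [0, 0, 0], -1], [[0.004, -0.035, -0.003], [0, 0, 0], -1], [[0.004, -0.035, -0.004], [0, 0, 0], -1], [[0.004, -0.035, -0.003], [0, 0, 0], -1]])

```text
time_s: 14.8
ee_pos: [0.4805, -0.2521, 0.2789]
eef_rot: [0.304, 0.687, 0.527, -0.397]
wrist_force: [0.1, 0.9, -1.2]
width: 0.0669
grip_force: 56.6
```

Call:
send_rows(plan=[[[0.004, -0.035, -0.004], [0, 0, 0], -1], [[0.004, -0.034, -0.004], [0, 0, 0], -1], [[0.032, 0, 0.018], [0, 0, 0], -1], [[0.031, 0, 0.018], [0, 0, 0], -1], [[0, 0, 0], [0, 0, 0], -1]])

```text
time_s: 15.42
ee_pos: [0.4166, -0.2238, 0.2016]
eef_rot: [0.302, 0.686, 0.528, -0.398]
wrist_force: [-1.3, 0.1, -0.8]
width: 0.0668
grip_force: 56.7
```

Run:
```python
from h import *
st(); a=grab('top','t5')['image'];b=grab('scene','s5')['image']
o=np.zeros((400,800,3),np.uint8)
o[:,:400]=cv2.resize(a[120:320,400:600],(400,400)); o[:,400:]=cv2.resize(b[150:290,80:220],(400,400))
cv2.imwrite('pics/m5.png',o[:,:,::-1])
Q=tool(-105,30); z=Q.as_matrix()[:,2]; G=np.array([.406,-.266,.104])
plan([(G-.05*z,Q)],-1,vmax=.03)
```

```text
t 15.425 p [ 0.4166 -0.2238  0.2016] z [-0.2274 -0.8358 -0.4997] y [ 0.9658 -0.2593 -0.0059] j [ 0.5846  0.3373 -0.7403  2.0747  1.1018  1.5998 -0.904 ] F [-1.3154  0.1327 -0.7876] w 0.06676935683014387 56.716965232844814
[[[0.022,-0.0,0.013],[-0.0,0.0,0.0],-1],[[0.021,-0.001,0.012],[-0.0,0.001,0.0],-1],[[0.022,0.0,0.013],[-0.001,0.0,0.0],-1]]
```

View pics/m5.png

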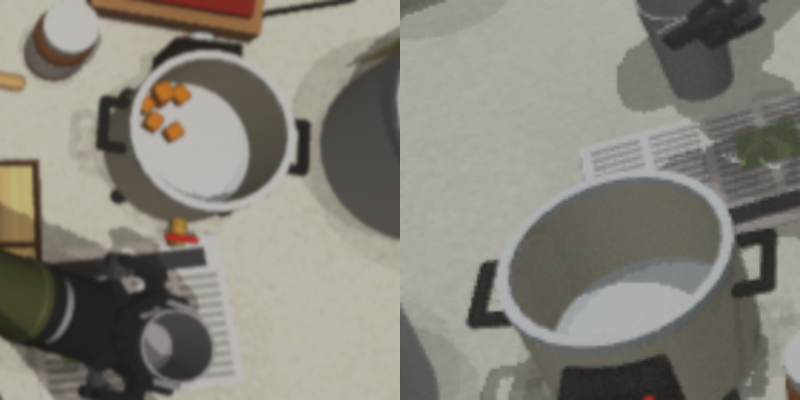

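Call:
send_rows(plan=[[[0.022, 0, 0.013], [0, 0, 0], -1], [[0.021, 0, 0.012], [0, 0, 0], -1], [[0.022, 0, 0.013], [0, 0, 0], -1], [[0.006, 0, 0.0035], [0, 0, 0], -1], [[0.006, 0, 0.0035], [0, 0, 0], -1]])

```text
time_s: 16.15
ee_pos: [0.4184, -0.2244, 0.1153]
eef_rot: [0.305, 0.687, 0.527, -0.397]
wrist_force: [-0.4, -0.3, -1.5]
width: 0.0668
grip_force: 56.7
```

Call:
send_rows(plan=[[[0.001, 0, 0.0006], [0, 0, 0], -1], [[0, 0, 0], [0, 0, 0], -1]])

```text
time_s: 16.4
ee_pos: [0.4179, -0.2243, 0.1137]
eef_rot: [0.304, 0.687, 0.527, -0.397]
wrist_force: [-0.0, 0.3, -1.3]
width: 0.0664
grip_force: 56.7
```

Run:
```python
from h import *
st()
```

```text
t 16.4 p [ 0.4179 -0.2243  0.1137] z [-0.2247 -0.8367 -0.4994] y [ 0.9658 -0.2593 -0.0002] j [ 0.5305  0.5227 -0.688   2.097   1.1942  1.5703 -1.0906] F [-0.0011  0.3002 -1.2703] w 0.06644375079601617 56.701852476981
```

Call:
send_rows(plan=[[[0.0009, 0, 0.0005], [0, 0, 0], -1], [[0, 0, 0], [0, 0, 0], -1]])

```text
time_s: 16.65
ee_pos: [0.4178, -0.2243, 0.1128]
eef_rot: [0.305, 0.687, 0.527, -0.397]
wrist_force: [-0.1, 0.9, 1.7]
width: 0.0668
grip_force: 56.8
```

Call:
send_rows(plan=[[[0, 0, 0], [0, 0, 0], 1], [[0, 0, 0], [0, 0, 0], 1], [[0, 0, 0], [0, 0, 0], 1], [[0, 0, 0], [0, 0, 0], 1]])

```text
time_s: 17.15
ee_pos: [0.4175, -0.2242, 0.1119]
eef_rot: [0.304, 0.687, 0.527, -0.397]
wrist_force: [-0.2, 0.0, -0.1]
width: 0.0853
grip_force: 0.0
```

Run:
```python
from h import *
st()
```

```text
t 17.15 p [ 0.4175 -0.2242  0.1119] z [-0.2254 -0.8364 -0.4996] y [ 0.9658 -0.2593 -0.0015] j [ 0.5296  0.5261 -0.6869  2.0977  1.1953  1.5697 -1.093 ] F [-0.173   0.0166 -0.1034] w 0.0853310037454685 0.0
```

Run:
```python
from h import *
s=robot.state();Q=rotq(s['eef_rot']);p=s['ee_pos']
plan([(p-.12*Q.as_matrix()[:,2],Q),([.50,-.03,.33],tool(-90,90))],1,vmax=.05,wmax=.15)
```

```text
[[[-0.0,0.0,-0.04],[-0.0,0.0,-0.0],1],[[-0.0,-0.0,-0.04],[0.0,0.0,0.0],1],[[0.0,-0.0,-0.04],[0.0,0.0,0.0],1],[[-0.011,0.004,-0.021],[-0.017,0.13,-0.03],1],[[-0.007,0.003,-0.023],[-0.018,0.13,-0.029],1]]
[[[-0.005,0.004,-0.023],[-0.017,0.13,-0.03],1],[[-0.002,0.005,-0.023],[-0.017,0.131,-0.03],1],[[0.0,0.004,-0.024],[-0.018,0.13,-0.029],1],[[0.004,0.005,-0.023],[-0.017,0.13,-0.03],1],[[0.007,0.006,-0.022],[-0.017,0.13,-0.029],1]]
[[[0.009,0.006,-0.022],[-0.018,0.13,-0.03],1]]
```

Call:
send_rows(plan=[[[0, 0, -0.04], [0, 0, 0], 1], [[0, 0, -0.04], [0, 0, 0], 1], [[0, 0, -0.04], [0, 0, 0], 1], [[-0.011, 0.004, -0.021], [-0.017, 0.13, -0.03], 1], [[-0.007, 0.003, -0.023], [-0.018, 0.13, -0.029], 1]])

```text
time_s: 17.77
ee_pos: [0.4586, -0.0984, 0.2116]
eef_rot: [0.232, 0.711, 0.591, -0.303]
wrist_force: [-0.5, -1.3, -0.1]
width: 0.0855
grip_force: 0.0
```

Call:
send_rows(plan=[[[-0.005, 0.004, -0.023], [-0.017, 0.13, -0.03], 1], [[-0.002, 0.005, -0.023], [-0.017, 0.131, -0.03], 1], [[0, 0.004, -0.024], [-0.018, 0.13, -0.029], 1], [[0.004, 0.005, -0.023], [-0.017, 0.13, -0.03], 1], [[0.007, 0.006, -0.022], [-0.017, 0.13, -0.029], 1]])

```text
time_s: 18.4
ee_pos: [0.4931, -0.0411, 0.3109]
eef_rot: [0.039, 0.716, 0.695, -0.051]
wrist_force: [0.2, 0.2, -0.7]
width: 0.0855
grip_force: 0.0
```

Call:
send_rows(plan=[[[0.009, 0.006, -0.022], [-0.018, 0.13, -0.03], 1], [[0, 0, 0], [0, 0, 0], 1], [[0, 0, 0], [0, 0, 0], 1]])

```text
time_s: 18.77
ee_pos: [0.4991, -0.0301, 0.3294]
eef_rot: [0.0, 0.707, 0.707, -0.001]
wrist_force: [-0.9, -0.6, -0.1]
width: 0.0853
grip_force: 0.0
```

Run:
```python
from h import *
st(); grab('wrist','w6'); grab('top','t6')
```

```text
t 18.775 p [ 0.4991 -0.0301  0.3294] z [-0.0017 -0.0021 -1.    ] y [ 1.     -0.0001 -0.0017] j [ 0.9627  0.0343 -0.9644  1.7475  0.0308  1.3763 -0.0076] F [-0.8764 -0.6194 -0.1017] w 0.08525303141473475 0.0
```

View pics/w6.png

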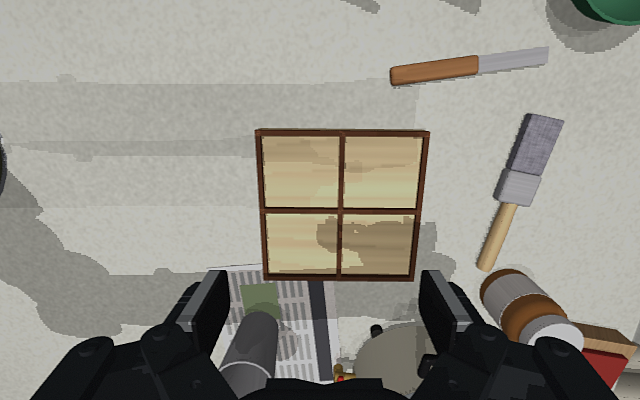

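```bash
cat >> h.py <<'E'
def board(f,roi):
    x0,y0,x1,y1=roi; im=f['image'][y0:y1,x0:x1]; k=4
    im=cv2.resize(im,None,fx=k,fy=k,interpolation=cv2.INTER_CUBIC); h=cv2.cvtColor(im,cv2.COLOR_RGB2HSV)
    m=cv2.inRange(h,(0,60,0),(15,255,110)); m=cv2.morphologyEx(m,cv2.MORPH_OPEN,np.ones((3,3)))
    c=max(cv2.findContours(m,cv2.RETR_EXTERNAL,cv2.CHAIN_APPROX_NONE)[0],key=lambda c:cv2.boundingRect(c)[2])
    hull=cv2.convexHull(c)
    q=cv2.approxPolyN(hull,4)[0] if hasattr(cv2,'approxPolyN') else cv2.approxPolyDP(hull,.03*cv2.arcLength(hull,True),True)[:,0]
    return (np.array(q,float).reshape(-1,2)+.5)/k-.5+[x0,y0]
E
python3 - <<'E'
from h import *
np.set_printoptions(precision=4,suppress=True)
w=load('w6');t=load('top0')
a=board(w,(235,110,450,300)); b=board(t,(325,190,432,295)); print(a,b)
A=onplane(w,a,.026);B=onplane(t,b,.026)
for P in (A,B):
    c=P.mean(0); print(P[:,:2].tolist(),'c',c); 
    for i in range(4): d=P[(i+1)%4]-P[i]; print(np.linalg.norm(d),np.degrees(np.arctan2(d[1],d[0])))
for i,p in enumerate(A):
    j=np.argmin(np.linalg.norm(B-p,axis=1)); print(tri([(w,a[i]),(t,b[j])]))
E
```

```text
[[429.875 130.125]
 [413.625 281.125]
 [263.125 280.375]
 [254.125 129.125]] [[423.625 285.125]
 [337.125 285.375]
 [336.125 200.625]
 [418.375 199.625]]
[[0.6146460641000365, 0.010204637116818474], [0.6134186237220601, -0.18105341148684914], [0.4193941531638855, -0.17989074314635942], [0.4210944510201239, 0.011464403153977731]] c [ 0.5171 -0.0848  0.026 ]
0.1912619872467197 -90.3677031543253
0.19402795410210855 179.65666603111245
0.1913627002015371 89.49090824463364
0.19355571274520572 -0.3729147834943049
[[0.4213157987512939, -0.17870766520937303], [0.42355122141646484, 0.013594507963382317], [0.6157335132009021, 0.012017144486160376], [0.6147859858745612, -0.177240821168019]] c [ 0.5188 -0.0826  0.026 ]
0.19231516560442224 89.33399340555899
0.19218876489289857 -0.47025269516200346
0.18926033755542312 -90.28685113990737
0.19347574767126174 -179.56560561753312
(array([0.6147, 0.0112, 0.0279]), [0.0010438517300701607, 0.001043851730070276])
(array([ 0.6123, -0.1761,  0.0335]), [0.0011741529278321411, 0.0011741529278323046])
(array([ 0.4208, -0.1777,  0.0301]), [0.0005936444171170595, 0.0005936444171169947])
(array([0.4237, 0.0134, 0.0393]), [0.00045703848450552424, 0.0004570384845055319])
```

Run:
```python
from h import *
plan([([.51,.37,.33],tool(-90,90))],1,vmax=.058,wmax=.15)
```

```text
[[[0.057,0.002,-0.0],[-0.0,0.0,0.0],1],[[0.057,0.001,-0.0],[-0.001,0.0,0.0],1],[[0.057,0.002,-0.001],[0.0,0.0,0.001],1],[[0.057,0.001,0.0],[-0.0,0.001,-0.0],1],[[0.057,0.002,0.0],[-0.0,-0.0,-0.0],1]]
[[[0.057,0.002,0.0],[-0.001,-0.0,0.0],1],[[0.057,0.001,-0.0],[-0.0,0.0,0.0],1]]
```

Call:
send_rows(plan=[[[0.057, 0.002, 0], [0, 0, 0], 1], [[0.057, 0.001, 0], [0, 0, 0], 1], [[0.057, 0.002, 0], [0, 0, 0], 1], [[0.057, 0.001, 0], [0, 0, 0], 1], [[0.057, 0.002, 0], [0, 0, 0], 1]])

```text
time_s: 19.5
ee_pos: [0.5073, 0.2568, 0.3296]
eef_rot: [0.001, 0.707, 0.707, -0.001]
wrist_force: [0.9, -0.9, 0.4]
width: 0.0852
grip_force: 0.0
```

Call:
send_rows(plan=[[[0.057, 0.002, 0], [0, 0, 0], 1], [[0.057, 0.001, 0], [0, 0, 0], 1], [[0, 0, 0], [0, 0, 0], 1], [[0, 0, 0], [0, 0, 0], 1]])

```text
time_s: 20.0
ee_pos: [0.5102, 0.3693, 0.3293]
eef_rot: [0.0, 0.706, 0.708, -0.001]
wrist_force: [0.2, -0.2, 0.3]
width: 0.0854
grip_force: 0.0
```

Run:
```python
from h import *
st(); grab('wrist','w7'); grab('top','t7')
```

```text
t 20.0 p [0.5102 0.3693 0.3293] z [-0.0006 -0.0017 -1.    ] y [ 1.      0.0019 -0.0006] j [ 0.1236  0.4683 -1.0885  1.4385  0.4136  1.4826 -0.9541] F [ 0.15   -0.228   0.2575] w 0.08538350609708377 0.0
```

View pics/w7.png

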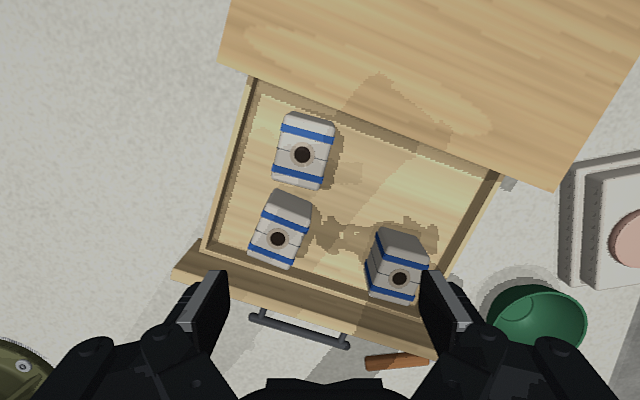

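```bash
cat >> h.py <<'E'
def hole(f,g,r=8):
    """refine dark pour hole near pixel g: centroid of dark pixels"""
    x,y=map(int,np.round(g)); p=f['image'][y-r:y+r+1,x-r:x+r+1].max(2)
    m=(p<np.percentile(p,50)*.55).astype(np.uint8); n,l,s,c=cv2.connectedComponentsWithStats(m)
    k=1+np.argmax(s[1:,4]); return c[k]+[x-r,y-r],s[k,4]
def mould(f,g,z=.082,rad=.027,r=8):
    h,_=hole(f,g,r); H=onplane(f,h,z)[0]
    hsv=cv2.cvtColor(f['image'],cv2.COLOR_RGB2HSV); ys,xs=np.nonzero(cv2.inRange(hsv,(100,110,40),(130,255,255)))
    P=onplane(f,np.c_[xs,ys],z)[:,:2]-H[:2]; P=P[np.linalg.norm(P,axis=1)<rad]
    u,s,vt=np.linalg.svd(P-P.mean(0)); d=vt[0]
    _,lab,cen=cv2.kmeans(P.astype(np.float32),2,None,(3,50,1e-6),5,cv2.KMEANS_PP_CENTERS)
    v=cen[0]-cen[1]; a=np.degrees(np.arctan2(v[1],v[0]))%180
    return h,H,a,float(np.linalg.norm(v)),cen.mean(0),len(P)
E
python3 - <<'E'
from h import *
np.set_printoptions(precision=4,suppress=True)
w=load('w7');t=load('top0');t7=load('t7')
for gw,gt in [((302,155),(159,257)),((278,239),(200,268)),((400,279),(223,208))]:
    a=mould(w,gw);print('W',a)
    b=mould(t,gt,r=5);print('T',b); print(tri([(w,a[0]),(t,b[0])]))
# handle ends & drawer front edges
for uv in [(251,316),(347,344)]: print('handle',onplane(w,uv,.052))
E
```

```text
W (array([309., 152.]), array([0.495 , 0.3956, 0.082 ]), np.float32(76.41609), 0.039406437426805496, array([-0.0013, -0.0032], dtype=float32), 467)
T (array([158.5862, 256.3793]), array([0.4901, 0.3972, 0.082 ]), np.float32(75.05387), 0.03981262072920799, array([-0.0003, -0.0003], dtype=float32), 71)
(array([0.4925, 0.3963, 0.083 ]), [0.002577416022286704, 0.0025774160222867665])
W (array([283.375, 237.5  ]), array([0.467 , 0.3059, 0.082 ]), np.float32(68.13716), 0.03943144902586937, array([-0.0015, -0.0028], dtype=float32), 369)
T (array([199.3667, 268.3667]), array([0.4632, 0.3082, 0.082 ]), np.float32(67.48129), 0.03977647423744202, array([-0.0004,  0.0002], dtype=float32), 68)
(array([0.4652, 0.3072, 0.0837]), [0.002115150538583247, 0.0021151505385832528])
W (array([399.056, 277.928]), array([0.5915, 0.2577, 0.082 ]), np.float32(73.280594), 0.03965273126959801, array([-0.0002,  0.    ], dtype=float32), 350)
T (array([222.5926, 207.9259]), array([0.5935, 0.2617, 0.082 ]), np.float32(73.39616), 0.03985685110092163, array([ 0.0002, -0.0007], dtype=float32), 56)
(array([0.5915, 0.2605, 0.0866]), [0.0011955638942868524, 0.001195563894286647])
handle [[0.4185 0.1846 0.052 ]]
handle [[0.5394 0.1415 0.052 ]]
```

Run:
```python
from h import *
w=load('w7'); print(onplane(w,[(302,155),(278,239),(400,279)],.082))
Q=tool(-106.6,90)
plan([([.592,.2595,.22],Q),([.592,.2595,.108],Q)],1,vmax=.05,wmax=.15)
```

```text
[[0.48825945 0.39268954 0.082     ]
 [0.46134153 0.30420709 0.082     ]
 [0.59261104 0.25634928 0.082     ]]
[[[-0.027,0.02,0.028],[0.0,0.0,0.072],1],[[-0.025,0.022,0.027],[0.0,0.001,0.072],1],[[-0.024,0.024,0.028],[0.001,0.0,0.072],1],[[-0.022,0.025,0.027],[-0.0,0.001,0.071],1],[[0.0,0.0,0.037],[-0.0,-0.0,0.0],1]]
[[[0.0,0.0,0.038],[-0.0,-0.0,0.0],1],[[0.0,0.0,0.037],[-0.0,-0.0,0.0],1]]
```

Call:
send_rows(plan=[[[-0.027, 0.02, 0.028], [0, 0, 0.072], 1], [[-0.025, 0.022, 0.027], [0, 0, 0.072], 1], [[-0.024, 0.024, 0.028], [0, 0, 0.072], 1], [[-0.022, 0.025, 0.027], [0, 0, 0.071], 1], [[0, 0, 0], [0, 0, 0], 1]])

```text
time_s: 20.72
ee_pos: [0.5933, 0.254, 0.2176]
eef_rot: [0.001, 0.804, 0.595, -0.002]
wrist_force: [-0.2, -0.5, -0.0]
width: 0.0855
grip_force: 0.0
```

Call:
send_rows(plan=[[[0, 0, 0.03], [0, 0, 0], 1], [[0, 0, 0], [0, 0, 0], 1]])

```text
time_s: 20.98
ee_pos: [0.5902, 0.2599, 0.1893]
eef_rot: [0.0, 0.801, 0.598, -0.002]
wrist_force: [0.4, -0.6, -0.3]
width: 0.0853
grip_force: 0.0
```

Run:
```python
from h import *
st(); w=grab('wrist','w8'); 
p=proj(w,[[.592,.2595,.082]])[0]; print(p)
try: print(mould(w,p,r=16))
except Exception as e: print(e)
plan([([.592,.2595,.108],tool(-106.6,90))],1,vmax=.03)
```

```text
t 20.975 p [0.5902 0.2599 0.1893] z [-0.0024 -0.0018 -1.    ] y [ 0.9589 -0.2839 -0.0018] j [ 0.2399  0.5668 -0.9432  1.5736  0.4757  1.2506 -1.0708] F [ 0.4011 -0.6195 -0.3051] w 0.08533990850108612 0.0
[328.45   238.8477]
(array([327.7129, 241.4257]), array([0.5911, 0.258 , 0.082 ]), np.float32(73.28681), 0.03977948799729347, array([0.    , 0.0001], dtype=float32), 1276)
[[[-0.0,0.001,0.028],[-0.0,0.0,0.001],1],[[-0.0,0.0,0.027],[-0.0,0.0,0.001],1],[[-0.001,0.001,0.028],[-0.0,0.001,0.0],1]]
```

View pics/w8.png

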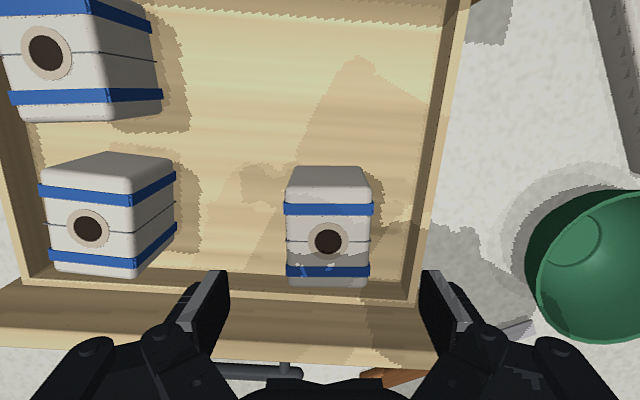

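Call:
send_rows(plan=[[[-0.002, 0.001, 0.027], [0, 0, 0.001], 1], [[0, 0, 0.027], [0, 0, 0], 1], [[0, 0, 0.027], [0, 0, 0], 1], [[0, 0, 0], [0, 0, 0], 1], [[0, 0, 0], [0, 0, 0], -1]], force=45)

```text
time_s: 21.65
ee_pos: [0.5923, 0.2598, 0.1115]
eef_rot: [0.0, 0.801, 0.598, 0.001]
wrist_force: [-0.8, -0.8, 0.4]
width: 0.0697
grip_force: 0.0
```

Call:
send_rows(plan=[[[0, 0, 0], [0, 0, 0], -1], [[0, 0, 0], [0, 0, 0], -1], [[0, 0, 0], [0, 0, 0], -1], [[0, 0, 0], [0, 0, 0], -1]])

```text
time_s: 22.15
ee_pos: [0.5923, 0.2597, 0.1114]
eef_rot: [0.001, 0.801, 0.598, 0.001]
wrist_force: [-0.0, -0.4, 6.0]
width: 0.0491
grip_force: 47.2
```

Run:
```python
from h import *
st(); s=robot.state(); p=s['ee_pos']
M=np.array([.591,.258]); off=rotq(s['eef_rot']).inv().apply(np.r_[M-p[:2],0]); print('off tool',off)
# bay A target; carry heights
Q0=rotq(s['eef_rot']); Q=tool(-180.4,90)
B=np.array([.5645,-.0385]); T=B-Q.apply([off[0],0,0])[:2]
plan([(p+[0,0,.14],Q0),(np.r_[T,p[2]+.14],Q),(np.r_[T,p[2]+.004],Q)],-1,vmax=.05,wmax=.14)
print(T,p[2])
```

```text
t 22.15 p [0.5923 0.2597 0.1114] z [ 0.0029  0.0008 -1.    ] y [ 0.9587 -0.2843  0.0025] j [ 0.2075  0.6445 -0.891   1.6353  0.5452  1.1256 -1.1147] F [-0.018  -0.3963  6.0483] w 0.04912407920643435 47.19240725040436
off tool [-0.002  -0.0008 -0.    ]
[[[0.0,0.0,-0.047],[0.0,0.0,0.0],-1],[[0.0,0.0,-0.046],[0.0,0.0,0.0],-1],[[0.0,0.0,-0.047],[0.0,0.0,0.0],-1],[[-0.029,0.006,-0.0],[0.0,-0.0,0.129],-1],[[-0.029,0.01,-0.0],[0.0,-0.001,0.129],-1]]
[[[-0.026,0.013,-0.0],[0.0,0.0,0.129],-1],[[-0.025,0.017,-0.0],[0.0,-0.0,0.129],-1],[[-0.023,0.02,-0.0],[0.001,-0.001,0.129],-1],[[-0.02,0.022,-0.0],[-0.0,0.0,0.129],-1],[[-0.016,0.025,-0.0],[-0.0,-0.0,0.129],-1]]
[[[-0.014,0.027,-0.0],[-0.0,-0.0,0.129],-1],[[-0.01,0.028,-0.0],[0.0,-0.001,0.129],-1],[[-0.006,0.029,-0.0],[0.0,0.0,0.129],-1],[[0.0,-0.0,0.045],[0.0,-0.0,-0.0],-1],[[0.0,-0.0,0.046],[0.0,-0.0,-0.0],-1]]
[[[0.0,-0.0,0.045],[0.0,-0.0,-0.0],-1]]
[ 0.5665 -0.0385] 0.11139013882450494
```

Call:
send_rows(plan=[[[0, 0, -0.047], [0, 0, 0], -1], [[0, 0, -0.046], [0, 0, 0], -1], [[0, 0, -0.047], [0, 0, 0], -1], [[-0.029, 0.006, 0], [0, 0, 0.129], -1], [[-0.029, 0.01, 0], [0, -0.001, 0.129], -1]])

```text
time_s: 22.78
ee_pos: [0.586, 0.1989, 0.25]
eef_rot: [0.001, 0.872, 0.489, 0.0]
wrist_force: [0.8, -0.1, -3.3]
width: 0.0496
grip_force: 48.3
```

Call:
send_rows(plan=[[[-0.026, 0.013, 0], [0, 0, 0.129], -1], [[-0.025, 0.017, 0], [0, 0, 0.129], -1], [[-0.023, 0.02, 0], [0.001, -0.001, 0.129], -1], [[-0.02, 0.022, 0], [0, 0, 0.129], -1], [[-0.016, 0.025, 0], [0, 0, 0.129], -1]])

```text
time_s: 23.4
ee_pos: [0.5735, 0.0495, 0.2494]
eef_rot: [0.0, 0.982, 0.187, -0.001]
wrist_force: [0.7, 0.1, -2.6]
width: 0.0498
grip_force: 48.1
```

Call:
send_rows(plan=[[[-0.014, 0.027, 0], [0, 0, 0.129], -1], [[-0.01, 0.028, 0], [0, -0.001, 0.129], -1], [[-0.006, 0.029, 0], [0, 0, 0.129], -1], [[0, 0, 0], [0, 0, 0], -1], [[0, 0, 0.045], [0, 0, 0], -1]])

```text
time_s: 24.02
ee_pos: [0.5684, -0.0385, 0.2076]
eef_rot: [0.001, 1.0, -0.003, 0.003]
wrist_force: [0.8, 0.8, -2.9]
width: 0.0498
grip_force: 48.4
```

Call:
send_rows(plan=[[[0, 0, 0.046], [0, 0, 0], -1], [[0, 0, 0.03], [0, 0, 0], -1], [[0, 0, 0], [0, 0, 0], -1]])

```text
time_s: 24.4
ee_pos: [0.5636, -0.0379, 0.1262]
eef_rot: [-0.0, 1.0, -0.002, -0.004]
wrist_force: [0.1, 0.9, -2.4]
width: 0.0494
grip_force: 48.0
```

Run:
```python
from h import *
st(); plan([([.5665,-.0385,.109],tool(-180.4,90))],-1,vmax=.015)
```

```text
t 24.4 p [ 0.5636 -0.0379  0.1262] z [-0.0082  0.0006 -1.    ] y [-0.0048 -1.     -0.0005] j [ 0.6015  0.3839 -0.6834  1.8329  0.2782  1.031  -1.7686] F [ 0.0532  0.8526 -2.3657] w 0.04942697434420996 48.00694406032562
[[[0.002,0.0,0.009],[-0.0,0.004,0.001],-1],[[0.001,0.001,0.008],[-0.001,0.004,0.001],-1]]
```

Call:
send_rows(plan=[[[0.001, 0, 0.009], [0, 0.002, 0], -1], [[0.001, 0, 0.008], [0, 0.002, 0], -1], [[0, 0, 0], [0, 0, 0], -1]])

```text
time_s: 24.78
ee_pos: [0.5677, -0.0392, 0.1117]
eef_rot: [0.001, 1.0, -0.004, 0.001]
wrist_force: [-0.5, -0.4, -2.6]
width: 0.0499
grip_force: 48.1
```

Call:
send_rows(plan=[[[0, 0, 0.001], [0, 0, 0], -1], [[0, 0, 0], [0, 0, 0], -1]])

```text
time_s: 25.02
ee_pos: [0.5678, -0.0392, 0.111]
eef_rot: [0.001, 1.0, -0.004, 0.001]
wrist_force: [-0.3, -1.0, -3.0]
width: 0.0497
grip_force: 48.1
```

Call:
send_rows(plan=[[[0, 0, 0.001], [0, 0, 0], -1], [[0, 0, 0], [0, 0, 0], -1]])

```text
time_s: 25.28
ee_pos: [0.5676, -0.0392, 0.1096]
eef_rot: [0.001, 1.0, -0.004, 0.001]
wrist_force: [0.2, -0.4, -1.7]
width: 0.0495
grip_force: 48.1
```

Call:
send_rows(plan=[[[0, 0, 0.001], [0, 0, 0], -1], [[0, 0, 0], [0, 0, 0], -1]])

```text
time_s: 25.52
ee_pos: [0.5676, -0.0392, 0.1085]
eef_rot: [0.001, 1.0, -0.004, 0.001]
wrist_force: [-0.3, 0.4, -3.4]
width: 0.0496
grip_force: 48.1
```

Call:
send_rows(plan=[[[0, 0, 0.001], [0, 0, 0], -1], [[0, 0, 0], [0, 0, 0], -1]])

```text
time_s: 25.78
ee_pos: [0.5676, -0.0392, 0.1076]
eef_rot: [0.001, 1.0, -0.004, 0.001]
wrist_force: [0.2, -0.0, -2.8]
width: 0.0497
grip_force: 48.1
```

Call:
send_rows(plan=[[[0, 0, 0.0005], [0, 0, 0], -1], [[0, 0, 0], [0, 0, 0], -1]])

```text
time_s: 26.02
ee_pos: [0.5677, -0.0391, 0.1075]
eef_rot: [0.001, 1.0, -0.004, 0.001]
wrist_force: [-1.3, -0.3, 0.4]
width: 0.0493
grip_force: 48.6
```

Call:
send_rows(plan=[[[0, 0, 0], [0, 0, 0], 1], [[0, 0, 0], [0, 0, 0], 1], [[0, 0, 0], [0, 0, 0], 1], [[0, 0, -0.04], [0, 0, 0], 1], [[0, 0, -0.05], [0, 0, 0], 1]])

```text
time_s: 26.65
ee_pos: [0.5668, -0.0391, 0.1971]
eef_rot: [0.0, 1.0, -0.004, -0.0]
wrist_force: [1.1, -0.9, 0.5]
width: 0.0853
grip_force: 0.0
```

Run:
```python
from h import *
st(); Q=tool(-104.5,90); p=robot.state()['ee_pos']
plan([(p+[0,0,.05],rotq(robot.state()['eef_rot'])),([.488,.394,.24],Q),([.488,.394,.19],Q)],1,vmax=.055,wmax=.15)
```

```text
t 26.65 p [ 0.5668 -0.0391  0.1971] z [-0.001  -0.0003 -1.    ] y [-0.0072 -1.      0.0003] j [ 0.6355  0.3025 -0.7129  1.7685  0.2153  1.1511 -1.7216] F [ 1.1243 -0.8997  0.5177] w 0.08533860043068005 0.0
[[[-0.0,0.0,-0.05],[0.0,0.0,0.0],1],[[-0.009,-0.048,0.001],[-0.0,0.0,-0.147],1],[[-0.002,-0.049,0.001],[-0.0,0.0,-0.147],1],[[0.005,-0.049,0.0],[-0.0,0.0,-0.148],1],[[0.012,-0.047,0.001],[-0.0,0.0,-0.147],1]]
[[[0.02,-0.045,0.001],[-0.0,0.0,-0.147],1],[[0.025,-0.042,0.001],[-0.0,0.001,-0.147],1],[[0.031,-0.037,0.001],[-0.0,-0.0,-0.147],1],[[0.037,-0.033,0.0],[-0.0,-0.0,-0.148],1],[[0.041,-0.026,0.001],[-0.0,-0.0,-0.147],1]]
[[[-0.0,-0.001,0.05],[-0.0,-0.0,0.0],1]]
```

Call:
send_rows(plan=[[[0, 0, -0.05], [0, 0, 0], 1], [[-0.009, -0.048, 0.001], [0, 0, -0.147], 1], [[-0.002, -0.049, 0.001], [0, 0, -0.147], 1], [[0.005, -0.049, 0], [0, 0, -0.148], 1], [[0.012, -0.047, 0.001], [0, 0, -0.147], 1]])

```text
time_s: 27.28
ee_pos: [0.5317, 0.1548, 0.2442]
eef_rot: [0.001, 0.957, 0.289, 0.001]
wrist_force: [0.6, 0.3, -0.1]
width: 0.0852
grip_force: 0.0
```

Call:
send_rows(plan=[[[0.02, -0.045, 0.001], [0, 0, -0.147], 1], [[0.025, -0.042, 0.001], [0, 0, -0.147], 1], [[0.031, -0.037, 0.001], [0, 0, -0.147], 1], [[0.037, -0.033, 0], [0, 0, -0.148], 1], [[0.041, -0.026, 0.001], [0, 0, -0.147], 1]])

```text
time_s: 27.9
ee_pos: [0.4892, 0.3955, 0.2396]
eef_rot: [0.001, 0.789, 0.614, 0.001]
wrist_force: [0.6, 0.9, 0.3]
width: 0.0858
grip_force: 0.0
```

Call:
send_rows(plan=[[[0, 0, 0.05], [0, 0, 0], 1], [[0, 0, 0], [0, 0, 0], 1], [[0, 0, 0], [0, 0, 0], 1]])

```text
time_s: 28.28
ee_pos: [0.4902, 0.3937, 0.1906]
eef_rot: [0.001, 0.791, 0.612, 0.001]
wrist_force: [0.8, 1.4, 1.4]
width: 0.0856
grip_force: 0.0
```

Run:
```python
from h import *
st(); w=grab('wrist','w9'); p=proj(w,[[.488,.394,.082]])[0]; print(p)
a=mould(w,p,r=18); print(a)
q=proj(w,[[.4625,.306,.082]])[0]; print(q)
t=grab('top','t9'); print('placed',mould(t,proj(t,[[.5645,-.0385,.078]])[0],z=.078,r=5))
H=a[1]
plan([(np.r_[H[:2],.108],tool(float(a[2])-180,90))],1,vmax=.03)
```

```text
t 28.275 p [0.4902 0.3937 0.1906] z [ 0.0023 -0.0008 -1.    ] y [ 0.9678 -0.2518  0.0024] j [ 0.0395  0.5568 -1.0111  1.6172  0.4948  1.2451 -1.3206] F [0.7595 1.4236 1.3954] w 0.08556303179140358 0.0
[320.7688 238.8565]
(array([321.1344, 239.6146]), array([0.4881, 0.3935, 0.082 ]), np.float32(74.746185), 0.03978034853935242, array([0.0001, 0.0001], dtype=float32), 1281)
[317.581  361.9875]
placed (array([359.5   , 217.2143]), array([ 0.5685, -0.0374,  0.078 ]), np.float32(177.68788), 0.040561459958553314, array([0.0001, 0.0002], dtype=float32), 47)
[[[-0.0,-0.001,0.028],[0.001,-0.0,0.004],1],[[-0.001,-0.001,0.028],[0.002,-0.001,0.004],1],[[-0.0,-0.0,0.028],[0.001,-0.0,0.003],1]]
```

Call:
send_rows(plan=[[[0, -0.001, 0.028], [0, 0, 0.004], 1], [[-0.001, -0.001, 0.028], [0, 0, 0.004], 1], [[0, 0, 0.026], [0, 0, 0.003], 1], [[0, 0, 0], [0, 0, 0], 1], [[0, 0, 0], [0, 0, 0], -1]])

```text
time_s: 29.0
ee_pos: [0.4883, 0.394, 0.1095]
eef_rot: [0.001, 0.794, 0.608, 0.002]
wrist_force: [-0.2, -0.2, 0.8]
width: 0.0697
grip_force: 0.0
```

Call:
send_rows(plan=[[[0, 0, 0], [0, 0, 0], -1], [[0, 0, 0], [0, 0, 0], -1], [[0, 0, 0], [0, 0, 0], -1], [[0, 0, 0], [0, 0, 0], -1]])

```text
time_s: 29.5
ee_pos: [0.4882, 0.3942, 0.1095]
eef_rot: [0.001, 0.794, 0.608, 0.002]
wrist_force: [-0.3, -1.4, 6.9]
width: 0.0495
grip_force: 47.1
```

Run:
```python
from h import *
st(); s=robot.state(); p=s['ee_pos']
M=np.array([.4881,.3935]); Q0=rotq(s['eef_rot']); off=Q0.inv().apply(np.r_[M-p[:2],0]); print('off tool',off)
Q=tool(-180.4,90); B=np.array([.4705,-.0378]); T=B-Q.apply([off[0],0,0])[:2]
plan([(p+[0,0,.14],Q0),(np.r_[T,p[2]+.14],Q),(np.r_[T,p[2]+.004],Q)],-1,vmax=.05,wmax=.14)
print(T,p[2])
```

```text
t 29.5 p [0.4882 0.3942 0.1095] z [ 0.004   0.0002 -1.    ] y [ 0.9652 -0.2614  0.0038] j [-0.0036  0.6356 -0.9492  1.687   0.5701  1.1169 -1.384 ] F [-0.2772 -1.4063  6.8757] w 0.04952702580822345 47.08514213562012
off tool [-0.0007  0.0001 -0.    ]
[[[0.0,0.0,-0.047],[0.0,0.0,0.0],-1],[[0.0,0.0,-0.046],[0.0,0.0,0.0],-1],[[0.0,0.001,-0.047],[0.0,0.0,0.0],-1],[[-0.042,0.01,-0.0],[0.0,-0.0,0.131],-1],[[-0.041,0.015,-0.0],[0.0,-0.001,0.132],-1]]
[[[-0.038,0.02,-0.0],[0.001,-0.0,0.131],-1],[[-0.035,0.025,-0.0],[-0.0,-0.0,0.131],-1],[[-0.032,0.029,-0.0],[0.0,-0.001,0.132],-1],[[-0.027,0.034,0.0],[0.0,-0.0,0.131],-1],[[-0.023,0.036,0.0],[0.001,-0.001,0.131],-1]]
[[[-0.018,0.04,0.0],[-0.0,0.0,0.132],-1],[[-0.013,0.041,0.0],[0.0,-0.0,0.131],-1],[[-0.007,0.043,0.0],[0.0,-0.001,0.131],-1],[[0.0,-0.0,0.045],[0.0,0.0,0.0],-1],[[0.0,-0.0,0.046],[0.0,0.0,0.0],-1]]
[[[0.0,-0.001,0.045],[0.0,0.0,0.0],-1]]
[ 0.4712 -0.0378] 0.10945225904410308
```

Call:
send_rows(plan=[[[0, 0, -0.047], [0, 0, 0], -1], [[0, 0, -0.046], [0, 0, 0], -1], [[0, 0.001, -0.047], [0, 0, 0], -1], [[-0.042, 0.01, 0], [0, 0, 0.131], -1], [[-0.041, 0.015, 0], [0, -0.001, 0.132], -1]])

```text
time_s: 30.12
ee_pos: [0.4843, 0.3062, 0.248]
eef_rot: [0.001, 0.868, 0.497, 0.0]
wrist_force: [-0.8, -1.3, -3.0]
width: 0.0494
grip_force: 48.3
```

Call:
send_rows(plan=[[[-0.038, 0.02, 0], [0.001, 0, 0.131], -1], [[-0.035, 0.025, 0], [0, 0, 0.131], -1], [[-0.032, 0.029, 0], [0, -0.001, 0.132], -1], [[-0.027, 0.034, 0], [0, 0, 0.131], -1], [[-0.023, 0.036, 0], [0.001, -0.001, 0.131], -1]])

```text
time_s: 30.75
ee_pos: [0.4754, 0.0902, 0.2479]
eef_rot: [0.001, 0.982, 0.191, -0.001]
wrist_force: [-0.1, 0.4, -2.7]
width: 0.0492
grip_force: 48.3
```

Call:
send_rows(plan=[[[-0.018, 0.04, 0], [0, 0, 0.132], -1], [[-0.013, 0.041, 0], [0, 0, 0.131], -1], [[-0.007, 0.043, 0], [0, -0.001, 0.131], -1], [[0, 0, 0], [0, 0, 0], -1], [[0, 0, 0.045], [0, 0, 0], -1]])

```text
time_s: 31.38
ee_pos: [0.473, -0.0388, 0.2056]
eef_rot: [0.002, 1.0, -0.003, 0.002]
wrist_force: [0.2, 0.1, -2.1]
width: 0.0493
grip_force: 48.4
```

Call:
send_rows(plan=[[[0, 0, 0.046], [0, 0, 0], -1], [[0, 0, 0.032], [0, 0, 0], -1], [[0, 0, 0], [0, 0, 0], -1]])

```text
time_s: 31.75
ee_pos: [0.4682, -0.0375, 0.1232]
eef_rot: [-0.0, 1.0, -0.002, -0.004]
wrist_force: [-0.1, 0.1, -0.3]
width: 0.0494
grip_force: 47.9
```

Run:
```python
from h import *
st(); plan([([.4712,-.0378,.108],tool(-180.4,90))],-1,vmax=.015)
```

```text
t 31.75 p [ 0.4682 -0.0375  0.1232] z [-0.0084  0.0006 -1.    ] y [-0.0038 -1.     -0.0006] j [ 0.7592  0.193  -0.7823  2.0562  0.1646  0.9625 -1.6841] F [-0.1253  0.0797 -0.3494] w 0.04938339954261595 47.942955493927
[[[0.002,0.0,0.008],[-0.0,0.004,0.002],-1],[[0.001,0.0,0.007],[-0.001,0.004,0.001],-1]]
```

Call:
send_rows(plan=[[[0, 0, 0.008], [0, 0.002, 0.001], -1], [[0, 0, 0.005], [0, 0, 0], -1], [[0, 0, 0], [0, 0, 0], -1]])

```text
time_s: 32.12
ee_pos: [0.4705, -0.0391, 0.1127]
eef_rot: [0.001, 1.0, -0.004, -0.0]
wrist_force: [-0.2, -0.5, -3.0]
width: 0.0493
grip_force: 48.1
```

Call:
send_rows(plan=[[[0, 0, 0.002], [0, 0, 0], -1], [[0, 0, 0], [0, 0, 0], -1]])

```text
time_s: 32.38
ee_pos: [0.4703, -0.0391, 0.1104]
eef_rot: [0.001, 1.0, -0.004, -0.0]
wrist_force: [0.9, 0.6, -1.5]
width: 0.0493
grip_force: 48.1
```

Call:
send_rows(plan=[[[0, 0, 0.001], [0, 0, 0], -1], [[0, 0, 0], [0, 0, 0], -1]])

```text
time_s: 32.62
ee_pos: [0.4702, -0.039, 0.1092]
eef_rot: [0.001, 1.0, -0.004, -0.0]
wrist_force: [0.2, 1.2, -1.9]
width: 0.0496
grip_force: 48.1
```

Call:
send_rows(plan=[[[0, 0, 0.002], [0, 0, 0], -1], [[0, 0, 0], [0, 0, 0], -1]])

```text
time_s: 32.88
ee_pos: [0.4701, -0.039, 0.107]
eef_rot: [0.001, 1.0, -0.004, -0.001]
wrist_force: [0.4, -0.4, -2.0]
width: 0.0497
grip_force: 48.1
```

Call:
send_rows(plan=[[[0, 0, 0.001], [0, 0, 0], -1], [[0, 0, 0], [0, 0, 0], -1]])

```text
time_s: 33.12
ee_pos: [0.4702, -0.039, 0.1062]
eef_rot: [0.001, 1.0, -0.004, -0.0]
wrist_force: [0.3, 0.5, -2.8]
width: 0.0494
grip_force: 48.1
```

Call:
send_rows(plan=[[[0, 0, 0.0005], [0, 0, 0], -1], [[0, 0, 0], [0, 0, 0], -1]])

```text
time_s: 33.38
ee_pos: [0.4703, -0.039, 0.1057]
eef_rot: [0.001, 1.0, -0.004, -0.0]
wrist_force: [-0.7, 0.4, -1.8]
width: 0.049
grip_force: 48.1
```

Call:
send_rows(plan=[[[0, 0, 0.0007], [0, 0, 0], -1], [[0, 0, 0], [0, 0, 0], -1]])

```text
time_s: 33.62
ee_pos: [0.4703, -0.039, 0.1055]
eef_rot: [0.001, 1.0, -0.004, -0.0]
wrist_force: [-2.6, -0.1, 4.6]
width: 0.0501
grip_force: 48.8
```

Call:
send_rows(plan=[[[0, 0, 0], [0, 0, 0], 1], [[0, 0, 0], [0, 0, 0], 1], [[0, 0, 0], [0, 0, 0], 1], [[0, 0, -0.04], [0, 0, 0], 1], [[0, 0, -0.05], [0, 0, 0], 1]])

```text
time_s: 34.25
ee_pos: [0.4695, -0.0388, 0.1951]
eef_rot: [0.0, 1.0, -0.003, -0.002]
wrist_force: [0.5, -1.5, 0.2]
width: 0.0855
grip_force: 0.0
```

Run:
```python
from h import *
st(); Q=tool(-112.2,90); p=robot.state()['ee_pos']
t=grab('top','t10'); print('m2',mould(t,proj(t,[[.4625,.307,.082]])[0],r=5))
plan([(p+[0,0,.05],rotq(robot.state()['eef_rot'])),([.4625,.306,.24],Q),([.4625,.306,.19],Q)],1,vmax=.055,wmax=.15)
```

```text
t 34.25 p [ 0.4695 -0.0388  0.1951] z [-0.0033 -0.0004 -1.    ] y [-0.007  -1.      0.0004] j [ 0.8114  0.0769 -0.8045  1.9893  0.0625  1.103  -1.5978] F [ 0.4822 -1.4679  0.1848] w 0.08545618218592729 0.0
m2 (array([199.3667, 268.3667]), array([0.4632, 0.3082, 0.082 ]), np.float32(66.61706), 0.03983770310878754, array([ 0.0005, -0.    ], dtype=float32), 67)
[[[-0.004,0.0,-0.043],[0.0,0.0,0.0],1],[[-0.001,-0.043,0.0],[0.001,-0.001,-0.149],1],[[0.005,-0.043,0.001],[0.001,-0.0,-0.148],1],[[0.012,-0.041,0.001],[0.001,-0.001,-0.149],1],[[0.017,-0.04,0.0],[0.001,-0.0,-0.149],1]]
[[[0.023,-0.036,0.001],[0.001,-0.001,-0.148],1],[[0.029,-0.032,0.0],[0.001,-0.0,-0.149],1],[[0.032,-0.028,0.001],[0.001,-0.001,-0.149],1],[[0.037,-0.023,0.001],[0.001,-0.001,-0.149],1],[[0.0,0.0,0.05],[-0.0,0.0,0.0],1]]
```

Call:
send_rows(plan=[[[-0.002, 0, -0.045], [0, 0, 0], 1], [[-0.001, -0.043, 0], [0.001, -0.001, -0.149], 1], [[0.005, -0.043, 0.001], [0.001, 0, -0.148], 1], [[0.012, -0.041, 0.001], [0.001, -0.001, -0.149], 1], [[0.017, -0.04, 0], [0.001, 0, -0.149], 1]])

```text
time_s: 34.92
ee_pos: [0.4647, 0.1348, 0.238]
eef_rot: [-0.001, 0.957, 0.292, -0.001]
wrist_force: [1.2, 0.3, -0.4]
width: 0.0852
grip_force: 0.0
```

Call:
send_rows(plan=[[[0.023, -0.036, 0.001], [0.001, -0.001, -0.148], 1], [[0.029, -0.032, 0], [0.001, 0, -0.149], 1], [[0.032, -0.028, 0.001], [0.001, -0.001, -0.149], 1], [[0.037, -0.023, 0.001], [0.001, -0.001, -0.149], 1], [[0, 0, 0.05], [0, 0, 0], 1]])

```text
time_s: 35.55
ee_pos: [0.462, 0.3117, 0.1879]
eef_rot: [-0.005, 0.828, 0.56, 0.001]
wrist_force: [0.6, 0.1, -1.2]
width: 0.0851
grip_force: 0.0
```

Call:
send_rows(plan=[[[0, 0, 0], [0, 0, 0], 1], [[0, 0, 0], [0, 0, 0], 1]])

```text
time_s: 35.8
ee_pos: [0.4619, 0.3056, 0.1863]
eef_rot: [-0.003, 0.83, 0.557, -0.003]
wrist_force: [-1.0, 1.0, 0.1]
width: 0.0853
grip_force: 0.0
```

Run:
```python
from h import *
st(); w=grab('wrist','w11'); p=proj(w,[[.4625,.306,.082]])[0]; print(p)
a=mould(w,p,r=18); print(a)
H=a[1]
plan([(np.r_[H[:2],.108],tool(float(a[2])-180,90))],1,vmax=.03)
```

```text
t 35.8 p [0.4619 0.3056 0.1863] z [-0.008   0.0022 -1.    ] y [ 0.9252 -0.3793 -0.0082] j [ 0.2722  0.4055 -1.0751  1.8027  0.3787  1.1691 -1.3117] F [-1.0373  1.0305  0.1361] w 0.08533754796086539 0.0
[327.0107 240.3532]
(array([324.5611, 242.6374]), array([0.4606, 0.3052, 0.082 ]), np.float32(66.255226), 0.039720337837934494, array([0.0001, 0.0002], dtype=float32), 1340)
[[[-0.0,-0.0,0.026],[-0.002,0.0,0.008],1],[[-0.001,-0.001,0.027],[-0.003,0.0,0.009],1],[[-0.0,0.0,0.026],[-0.002,0.0,0.008],1]]
```

Call:
send_rows(plan=[[[0, -0.001, 0.026], [-0.002, 0, 0.008], 1], [[-0.001, -0.001, 0.027], [-0.003, 0, 0.009], 1], [[0, 0, 0.024], [-0.002, 0, 0.008], 1], [[0, 0, 0], [0, 0, 0], 1], [[0, 0, 0], [0, 0, 0], -1]])

```text
time_s: 36.48
ee_pos: [0.4597, 0.306, 0.1103]
eef_rot: [-0.0, 0.837, 0.547, 0.0]
wrist_force: [1.2, -0.3, 1.1]
width: 0.0694
grip_force: 0.0
```

Call:
send_rows(plan=[[[0, 0, 0], [0, 0, 0], -1], [[0, 0, 0], [0, 0, 0], -1], [[0, 0, 0], [0, 0, 0], -1], [[0, 0, 0], [0, 0, 0], -1]])

```text
time_s: 36.98
ee_pos: [0.4598, 0.3061, 0.1101]
eef_rot: [0.0, 0.837, 0.547, 0.0]
wrist_force: [0.3, -0.2, 7.4]
width: 0.0493
grip_force: 46.6
```

Run:
```python
from h import *
st(); s=robot.state(); p=s['ee_pos']
M=np.array([.4606,.3052]); Q0=rotq(s['eef_rot']); off=Q0.inv().apply(np.r_[M-p[:2],0]); print('off tool',off)
Q=tool(-180.4,90); B=np.array([.5640,-.1303]); T=B-Q.apply([off[0],0,0])[:2]
plan([(p+[0,0,.16],Q0),(np.r_[T,p[2]+.16],Q),(np.r_[T,p[2]+.006],Q)],-1,vmax=.05,wmax=.14)
print(T,p[2])
```

```text
t 36.975 p [0.4598 0.3061 0.1101] z [ 0.0005 -0.0001 -1.    ] y [ 0.9157 -0.4019  0.0005] j [ 0.1959  0.4914 -0.9967  1.8735  0.4783  1.0384 -1.4128] F [ 0.2725 -0.228   7.3922] w 0.04931878609418615 46.55034363269806
off tool [-0.0005  0.0011  0.    ]
[[[0.0,0.0,-0.04],[0.0,0.0,0.0],-1],[[0.0,0.0,-0.04],[0.0,0.0,0.0],-1],[[0.0,0.0,-0.04],[0.0,0.0,0.0],-1],[[0.0,0.0,-0.04],[0.0,0.0,0.0],-1],[[-0.04,0.03,0.0],[0.0,-0.0,0.129],-1]]
[[[-0.035,0.035,0.0],[0.0,-0.0,0.13],-1],[[-0.031,0.039,0.0],[0.0,-0.0,0.129],-1],[[-0.025,0.043,0.0],[0.0,-0.0,0.129],-1],[[-0.02,0.046,0.0],[0.0,-0.0,0.13],-1],[[-0.013,0.048,0.0],[0.0,-0.0,0.129],-1]]
[[[-0.007,0.05,0.0],[0.0,-0.0,0.129],-1],[[-0.001,0.05,0.0],[0.0,-0.0,0.13],-1],[[0.005,0.049,0.0],[0.0,-0.001,0.129],-1],[[0.0,0.0,0.039],[0.0,0.0,0.0],-1],[[0.0,0.0,0.038],[0.0,0.0,0.0],-1]]
[[[0.0,0.0,0.039],[0.0,0.0,0.0],-1],[[0.0,0.0,0.038],[0.0,0.0,0.0],-1]]
[ 0.5645 -0.1303] 0.11008634637855147
```

Call:
send_rows(plan=[[[0, 0, -0.04], [0, 0, 0], -1], [[0, 0, -0.04], [0, 0, 0], -1], [[0, 0, -0.04], [0, 0, 0], -1], [[0, 0, -0.04], [0, 0, 0], -1], [[-0.04, 0.03, 0], [0, 0, 0.129], -1]])

```text
time_s: 37.6
ee_pos: [0.4694, 0.2622, 0.2721]
eef_rot: [-0.001, 0.869, 0.494, 0.002]
wrist_force: [1.2, -1.0, -3.1]
width: 0.0497
grip_force: 48.5
```

Call:
send_rows(plan=[[[-0.035, 0.035, 0], [0, 0, 0.13], -1], [[-0.031, 0.039, 0], [0, 0, 0.129], -1], [[-0.025, 0.043, 0], [0, 0, 0.129], -1], [[-0.02, 0.046, 0], [0, 0, 0.13], -1], [[-0.013, 0.048, 0], [0, 0, 0.129], -1]])

```text
time_s: 38.22
ee_pos: [0.5288, 0.0137, 0.2685]
eef_rot: [0.001, 0.982, 0.188, -0.001]
wrist_force: [0.5, 0.9, -2.0]
width: 0.0496
grip_force: 48.4
```

Call:
send_rows(plan=[[[-0.007, 0.05, 0], [0, 0, 0.129], -1], [[-0.001, 0.05, 0], [0, 0, 0.13], -1], [[0.005, 0.052, 0], [0, -0.001, 0.129], -1], [[0, 0, 0], [0, 0, 0], -1], [[0, 0, 0], [0, 0, 0], -1]])

```text
time_s: 38.85
ee_pos: [0.5637, -0.1327, 0.2682]
eef_rot: [-0.0, 1.0, -0.003, -0.002]
wrist_force: [-0.1, 0.3, -3.1]
width: 0.0496
grip_force: 48.3
```

Run:
```python
from h import *
st(); plan([([.5645,-.133,.113],tool(-180.4,90))],-1,vmax=.04)
t=grab('top','t12')
```

```text
t 38.85 p [ 0.5637 -0.1327  0.2682] z [-0.0041  0.0004 -1.    ] y [-0.0056 -1.     -0.0004] j [ 0.8364  0.2739 -0.7642  1.6571  0.1958  1.2937 -1.5402] F [-0.1015  0.2995 -3.0613] w 0.04962715108025727 48.33215653896332
[[[0.0,0.0,0.039],[-0.0,0.001,0.0],-1],[[0.001,0.0,0.039],[-0.0,0.001,0.001],-1],[[-0.0,0.0,0.038],[-0.0,0.001,0.0],-1],[[0.0,0.0,0.039],[-0.0,0.001,0.0],-1]]
```

Call:
send_rows(plan=[[[0, 0, 0.039], [0, 0.001, 0], -1], [[0.001, 0, 0.039], [0, 0.001, 0], -1], [[0, 0, 0.038], [0, 0.001, 0], -1], [[0, 0, 0.037], [0, 0, 0], -1], [[0, 0, 0], [0, 0, 0], -1]])

```text
time_s: 39.52
ee_pos: [0.5625, -0.1316, 0.1131]
eef_rot: [-0.001, 1.0, -0.002, -0.003]
wrist_force: [-0.5, -0.2, -1.2]
width: 0.0496
grip_force: 48.1
```

Call:
send_rows(plan=[[[0, 0, 0], [0, 0, 0], -1], [[0, 0, 0], [0, 0, 0], -1]])

```text
time_s: 39.78
ee_pos: [0.5661, -0.1335, 0.1177]
eef_rot: [0.001, 1.0, -0.003, 0.002]
wrist_force: [-0.2, 0.0, -1.9]
width: 0.0493
grip_force: 48.1
```

Settled TCP z 0.1177; contact expected at about 0.106.

Call:
send_rows(plan=[[[0, 0, 0.005], [0, 0, 0], -1], [[0, 0, 0.004], [0, 0, 0], -1], [[0, 0, 0], [0, 0, 0], -1]])

```text
time_s: 40.15
ee_pos: [0.5646, -0.1337, 0.1063]
eef_rot: [0.0, 1.0, -0.003, -0.0]
wrist_force: [-1.1, -0.1, -2.6]
width: 0.0495
grip_force: 48.3
```

Call:
send_rows(plan=[[[0, 0, 0.001], [0, 0, 0], -1], [[0, 0, 0], [0, 0, 0], -1]])

```text
time_s: 40.4
ee_pos: [0.5647, -0.1337, 0.1062]
eef_rot: [0.001, 1.0, -0.003, -0.0]
wrist_force: [-4.4, -0.5, 4.8]
width: 0.0494
grip_force: 49.0
```

Call:
send_rows(plan=[[[0, 0, 0.0008], [0, 0, 0], -1], [[0, 0, 0], [0, 0, 0], -1]])

```text
time_s: 40.65
ee_pos: [0.5647, -0.1337, 0.1062]
eef_rot: [0.001, 1.0, -0.003, -0.0]
wrist_force: [-5.6, -0.3, 10.4]
width: 0.0497
grip_force: 49.9
```

Call:
send_rows(plan=[[[0, 0, 0.0006], [0, 0, 0], -1], [[0, 0, 0], [0, 0, 0], -1]])

```text
time_s: 40.9
ee_pos: [0.5647, -0.1336, 0.1061]
eef_rot: [0.001, 1.0, -0.003, -0.001]
wrist_force: [-7.7, 0.0, 15.6]
width: 0.0498
grip_force: 50.4
```

Call:
send_rows(plan=[[[0, 0, 0], [0, 0, 0], 1], [[0, 0, 0], [0, 0, 0], 1], [[0, 0, 0], [0, 0, 0], 1], [[0, 0, -0.04], [0, 0, 0], 1], [[0, 0, -0.05], [0, 0, 0], 1]])

```text
time_s: 41.52
ee_pos: [0.5639, -0.1335, 0.1938]
eef_rot: [-0.0, 1.0, -0.003, -0.001]
wrist_force: [1.4, -1.1, 0.7]
width: 0.0853
grip_force: 0.0
```

Run:
```python
from h import *
st(); w=load('w7');t=load('top0')
a=tri([(w,(251,316)),(t,(251.9,286.8))]);b=tri([(w,(347,344)),(t,(272.3,232.6))]);print(a,b,(a[0]+b[0])/2)
p=robot.state()['ee_pos']; c=np.array([.335,.942,0])
# go to start of push; tool y az -19.6
Q=tool(-109.6,90); H=np.array([.479,.163,0])
plan([(p+[0,0,.05],rotq(robot.state()['eef_rot'])),(H-.12*c+[0,0,.25],Q)],-1,vmax=.05,wmax=.15)
```

```text
t 41.525 p [ 0.5639 -0.1335  0.1938] z [-0.003   0.0004 -1.    ] y [-0.0062 -1.     -0.0004] j [ 0.8169  0.3424 -0.7479  1.7416  0.2517  1.1594 -1.5815] F [ 1.3543 -1.1188  0.7126] w 0.08534049651041374 0.0
(array([0.4228, 0.1972, 0.0684]), [9.957579821759567e-05, 9.957579821764642e-05]) (array([0.5387, 0.1543, 0.0663]), [0.0006053386398518513, 0.0006053386398519059]) [0.4808 0.1757 0.0674]
[[[-0.0,-0.0,-0.05],[0.0,0.0,0.0],-1],[[-0.014,-0.02,-0.001],[-0.0,0.0,-0.137],-1],[[-0.011,-0.022,-0.0],[-0.001,0.0,-0.137],-1],[[-0.008,-0.024,-0.001],[0.0,0.001,-0.138],-1],[[-0.005,-0.024,-0.001],[-0.0,0.0,-0.137],-1]]
[[[-0.001,-0.025,-0.0],[-0.0,0.0,-0.137],-1],[[0.002,-0.024,-0.001],[-0.001,0.001,-0.137],-1],[[0.005,-0.024,-0.001],[0.0,-0.0,-0.137],-1],[[0.009,-0.024,-0.0],[0.0,0.0,-0.138],-1],[[0.011,-0.021,-0.001],[-0.0,0.0,-0.137],-1]]
```

Call:
send_rows(plan=[[[0, 0, -0.05], [0, 0, 0], -1], [[-0.014, -0.02, -0.001], [0, 0, -0.137], -1], [[-0.011, -0.022, 0], [0, 0, -0.137], -1], [[-0.008, -0.024, -0.001], [0, 0.001, -0.138], -1], [[-0.005, -0.024, -0.001], [0, 0, -0.137], -1]])

```text
time_s: 42.15
ee_pos: [0.5085, -0.0511, 0.2469]
eef_rot: [0.0, 0.963, 0.27, 0.0]
wrist_force: [-1.2, -0.2, 1.1]
width: -0.0002
grip_force: 0.0
```

Call:
send_rows(plan=[[[-0.001, -0.025, 0], [0, 0, -0.137], -1], [[0.002, -0.024, -0.001], [0, 0.001, -0.137], -1], [[0.005, -0.024, -0.001], [0, 0, -0.137], -1], [[0.009, -0.024, 0], [0, 0, -0.138], -1], [[0.011, -0.021, -0.001], [0, 0, -0.137], -1]])

```text
time_s: 42.78
ee_pos: [0.4391, 0.0505, 0.2498]
eef_rot: [0.0, 0.816, 0.578, 0.001]
wrist_force: [0.1, 0.1, -0.5]
width: -0.0001
grip_force: 0.0
```

Call:
send_rows(plan=[[[0, 0, 0], [0, 0, 0], -1], [[0, 0, 0], [0, 0, 0], -1]])

```text
time_s: 43.02
ee_pos: [0.4401, 0.0489, 0.25]
eef_rot: [0.001, 0.818, 0.576, 0.001]
wrist_force: [0.0, -0.3, 0.9]
width: 0.0003
grip_force: 0.0
```

Run:
```python
from h import *
st(); t=grab('top','t13');w=grab('wrist','w13');s=grab('scene','s13')
o=np.zeros((600,800,3),np.uint8)
o[:250,:400]=cv2.resize(t['image'],(400,250)); o[:250,400:]=cv2.resize(w['image'],(400,250)); o[250:,:]=cv2.resize(s['image'][130:305,100:500],(800,350))
cv2.imwrite('pics/m13.png',o[:,:,::-1])
H=np.array([.4808,.1757,0]);c=np.array([.335,.942,0]);Q=tool(-109.6,90)
plan([(H-.07*c+[0,0,.108],Q)],-1,vmax=.04,wmax=.15)
```

```text
t 43.025 p [0.4401 0.0489 0.25  ] z [ 0.002  -0.0005 -1.    ] y [ 0.9413 -0.3376  0.0021] j [ 0.8919 -0.1001 -0.9948  1.9821 -0.0888  1.2135 -0.414 ] F [ 0.0175 -0.3192  0.9204] w 0.00029758221504760365 0.0
[[[0.016,-0.001,0.035],[0.0,-0.0,-0.001],-1],[[0.016,-0.001,0.036],[0.0,-0.001,-0.0],-1],[[0.015,-0.001,0.035],[0.001,0.0,-0.001],-1],[[0.016,-0.001,0.036],[-0.0,-0.0,-0.0],-1]]
```

View pics/m13.png

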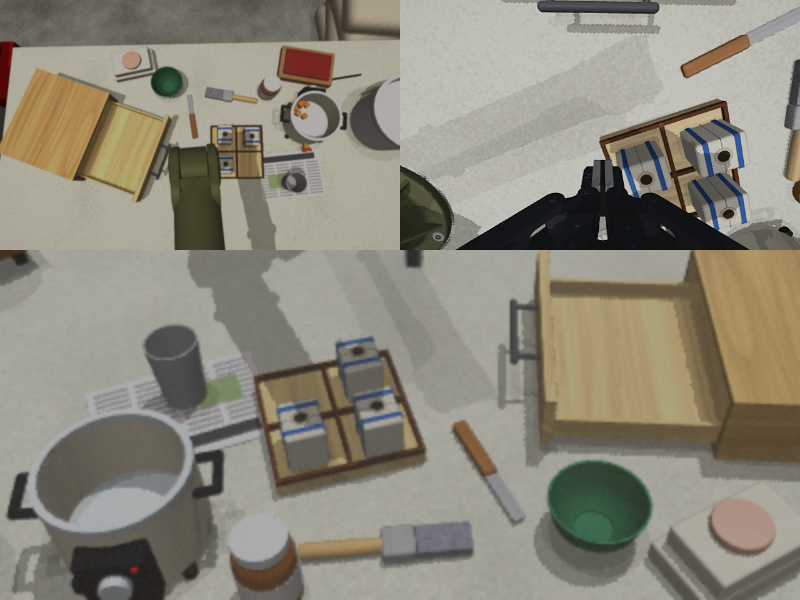

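Run:
```python
from h import *
np.set_printoptions(precision=4,suppress=True)
t=load('t13');w=load('w13');s=load('s13')
for g in [(.568,-.038),(.47,-.039),(.564,-.133)]:
    X=[[*g,.078]]
    for n,f,r in (('w',w,14),('t',t,5),('s',s,5)):
        try: a=mould(f,proj(f,X)[0],z=.078,r=r); print(g,n,a[1],a[2],a[3],a[5])
        except Exception as e: print(g,n,'fail')
```

```text
(0.568, -0.038) w [ 0.5735 -0.0411  0.078 ] 0.47724605 0.039435870945453644 643
(0.568, -0.038) t [ 0.5751 -0.0382  0.078 ] 179.89621 0.039734095335006714 33
(0.568, -0.038) s [ 0.5737 -0.0384  0.078 ] 2.2445831 0.039554253220558167 33
(0.47, -0.039) w [ 0.47   -0.0407  0.078 ] 179.60686 0.0396411269903183 557
(0.47, -0.039) t [ 0.4724 -0.0371  0.078 ] 3.0427706 0.0405007041990757 59
(0.47, -0.039) s [ 0.4702 -0.0374  0.078 ] 177.23305 0.03975652903318405 30
(0.564, -0.133) w [ 0.5656 -0.1361  0.078 ] 179.51526 0.03974946215748787 459
(0.564, -0.133) t [ 0.5671 -0.131   0.078 ] 2.5336914 0.039625849574804306 39
(0.564, -0.133) s [ 0.5658 -0.1322  0.078 ] 1.0855154 0.040161557495594025 38
```

Run:
```python
from h import *
Q=tool(-180.2,90)
plan([([.574,-.0395,.25],Q),([.574,-.0395,.19],Q)],1,vmax=.05,wmax=.15)
```

```text
[[[-0.004,0.017,0.0],[0.0,-0.0,0.137],1],[[-0.002,0.018,0.0],[0.0,-0.0,0.136],1],[[0.001,0.018,0.0],[-0.0,-0.001,0.137],1],[[0.003,0.018,-0.0],[0.0,0.0,0.137],1],[[0.005,0.017,-0.0],[0.0,0.0,0.136],1]]
[[[0.008,0.016,-0.0],[0.0,-0.0,0.137],1],[[0.009,0.015,-0.0],[0.0,-0.0,0.137],1],[[0.012,0.013,-0.0],[0.0,-0.0,0.136],1],[[0.013,0.012,-0.0],[0.0,-0.001,0.137],1],[[0.0,-0.0,0.03],[0.0,0.0,0.0],1]]
[[[0.0,-0.0,0.03],[0.0,0.0,0.0],1]]
```

Call:
send_rows(plan=[[[-0.004, 0.017, 0], [0, 0, 0.137], 1], [[-0.002, 0.018, 0], [0, 0, 0.136], 1], [[0.001, 0.018, 0], [0, 0, 0.137], 1], [[0.003, 0.018, 0], [0, 0, 0.137], 1], [[0.005, 0.017, 0], [0, 0, 0.136], 1]])

```text
time_s: 43.8
ee_pos: [0.5153, -0.0009, 0.2496]
eef_rot: [-0.0, 0.964, 0.266, 0.001]
wrist_force: [0.3, -0.2, 0.5]
width: 0.0858
grip_force: 0.0
```

Call:
send_rows(plan=[[[0.008, 0.016, 0], [0, 0, 0.137], 1], [[0.009, 0.015, 0], [0, 0, 0.137], 1], [[0.012, 0.013, 0], [0, 0, 0.136], 1], [[0.013, 0.012, 0], [0, 0, 0.137], 1], [[0, 0, 0.03], [0, 0, 0], 1]])

```text
time_s: 44.42
ee_pos: [0.576, -0.0408, 0.221]
eef_rot: [-0.0, 1.0, -0.003, 0.003]
wrist_force: [-0.3, -0.2, -0.8]
width: 0.0856
grip_force: 0.0
```

Call:
send_rows(plan=[[[0, 0, 0.03], [0, 0, 0], 1], [[0, 0, 0], [0, 0, 0], 1], [[0, 0, 0], [0, 0, 0], 1]])

```text
time_s: 44.8
ee_pos: [0.5741, -0.039, 0.1909]
eef_rot: [-0.0, 1.0, -0.001, 0.001]
wrist_force: [0.2, -0.1, 0.4]
width: 0.0851
grip_force: 0.0
```

Run:
```python
from h import *
st(); w=grab('wrist','w14')
for g in [(.574,-.0395),(.564,-.134)]:
    a=mould(w,proj(w,[[*g,.078]])[0],z=.078,r=18); print(a)
# batten edge: board corner pixels
plan([([.574,-.0395,.108],tool(-180.2,90))],1,vmax=.03)
```

```text
t 44.8 p [ 0.5741 -0.039   0.1909] z [ 0.0023  0.0004 -1.    ] y [-0.0021 -1.     -0.0004] j [ 0.7314  0.3597 -0.8435  1.7558  0.2913  1.1546 -1.772 ] F [ 0.1987 -0.1182  0.4078] w 0.08511192657428267 0.0
(array([324.7806, 236.9768]), array([ 0.5736, -0.0403,  0.078 ]), np.float32(178.8721), 0.03965343162417412, array([ 0.0001, -0.0002], dtype=float32), 1270)
(array([480.3596, 249.7681]), array([ 0.5647, -0.1351,  0.078 ]), np.float32(179.78406), 0.039619747549295425, array([ 0.0001, -0.0001], dtype=float32), 1218)
[[[-0.0,0.0,0.028],[-0.0,-0.001,0.001],1],[[-0.0,0.0,0.028],[-0.0,-0.001,0.0],1],[[-0.001,0.001,0.027],[-0.0,-0.001,0.001],1]]
```

View pics/w14.png

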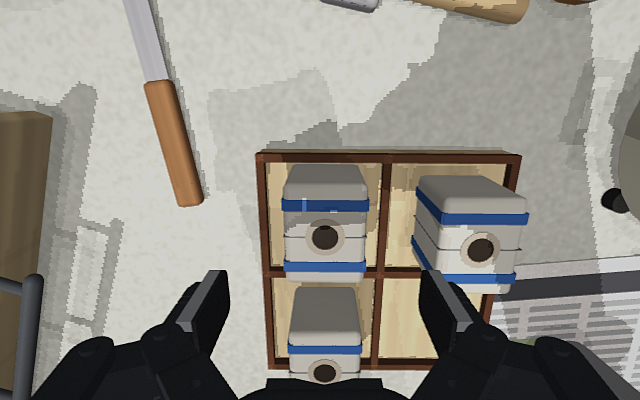

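Call:
send_rows(plan=[[[0, 0.001, 0.028], [0, -0.001, 0], 1], [[0, 0, 0.028], [0, -0.001, 0], 1], [[0, 0, 0.024], [0, 0, 0], 1], [[0, 0, 0], [0, 0, 0], 1], [[0, 0, 0], [0, 0, 0], -1]])

```text
time_s: 45.48
ee_pos: [0.5746, -0.0398, 0.1118]
eef_rot: [0.0, 1.0, -0.001, 0.001]
wrist_force: [-0.3, 0.1, -0.8]
width: 0.0698
grip_force: 0.0
```

Call:
send_rows(plan=[[[0, 0, 0], [0, 0, 0], -1], [[0, 0, 0], [0, 0, 0], -1], [[0, 0, 0], [0, 0, 0], -1], [[0, 0, 0], [0, 0, 0], -1]])

```text
time_s: 45.98
ee_pos: [0.5747, -0.0397, 0.1119]
eef_rot: [0.0, 1.0, -0.001, 0.001]
wrist_force: [-0.3, 0.6, 6.4]
width: 0.0491
grip_force: 48.3
```

Call:
send_rows(plan=[[[0, 0, -0.008], [0, 0, 0], -1], [[-0.005, 0, 0], [0, 0, 0], -1], [[-0.004, 0, 0], [0, 0, 0], -1], [[0, 0, 0], [0, 0, 0], -1], [[0, 0, 0], [0, 0, 0], -1]])

```text
time_s: 46.6
ee_pos: [0.5644, -0.0399, 0.118]
eef_rot: [0.0, 1.0, -0.001, -0.0]
wrist_force: [0.1, -1.0, -2.4]
width: 0.0497
grip_force: 47.5
```

Call:
send_rows(plan=[[[0, 0, 0.004], [0, 0, 0], -1], [[0, 0, 0.003], [0, 0, 0], -1], [[0, 0, 0], [0, 0, 0], -1], [[0, 0, 0], [0, 0, 0], -1]])

```text
time_s: 47.1
ee_pos: [0.5646, -0.0397, 0.1119]
eef_rot: [0.0, 1.0, -0.001, -0.001]
wrist_force: [-3.3, -0.3, 5.9]
width: 0.0496
grip_force: 48.3
```

Contact again at z 0.112; release, rise, and go to the push start with the fingers shut.

Call:
send_rows(plan=[[[0, 0, 0], [0, 0, 0], 1], [[0, 0, 0], [0, 0, 0], 1], [[0, 0, 0], [0, 0, 0], 1], [[0, 0, -0.04], [0, 0, 0], 1], [[0, 0, -0.05], [0, 0, 0], 1]])

```text
time_s: 47.72
ee_pos: [0.5638, -0.0398, 0.2011]
eef_rot: [-0.0, 1.0, -0.001, -0.002]
wrist_force: [0.0, -1.0, 0.6]
width: 0.0857
grip_force: 0.0
```

Run:
```python
from h import *
st(); Q=tool(-109.6,90); p=robot.state()['ee_pos']; H=np.array([.4808,.1757,0]);c=np.array([.335,.942,0])
plan([(p+[0,0,.04],rotq(robot.state()['eef_rot'])),(H-.10*c+[0,0,.24],Q),(H-.08*c+[0,0,.11],Q)],-1,vmax=.045,wmax=.15)
```

```text
t 47.725 p [ 0.5638 -0.0398  0.2011] z [-0.0032  0.001  -1.    ] y [-0.0011 -1.     -0.001 ] j [ 0.7555  0.3301 -0.8579  1.7664  0.2681  1.1712 -1.754 ] F [ 0.04   -0.9568  0.582 ] w 0.08565372480604247 0.0
[[[-0.0,-0.0,-0.04],[0.0,0.0,0.0],-1],[[-0.013,-0.013,0.0],[-0.0,0.0,-0.137],-1],[[-0.011,-0.016,0.0],[-0.001,0.0,-0.136],-1],[[-0.009,-0.016,0.001],[-0.0,0.001,-0.137],-1],[[-0.006,-0.018,-0.0],[-0.0,-0.0,-0.137],-1]]
[[[-0.004,-0.018,-0.0],[-0.001,0.0,-0.136],-1],[[-0.002,-0.019,-0.0],[0.0,0.0,-0.137],-1],[[0.001,-0.018,0.0],[-0.0,0.001,-0.137],-1],[[0.003,-0.019,0.0],[-0.001,-0.0,-0.136],-1],[[0.006,-0.017,0.0],[0.0,0.0,-0.137],-1]]
[[[0.007,-0.0,0.043],[0.0,0.0,0.0],-1],[[0.007,-0.0,0.044],[0.0,0.0,0.0],-1],[[0.006,-0.0,0.043],[0.0,0.0,0.0],-1]]
```

Call:
send_rows(plan=[[[0, 0, -0.04], [0, 0, 0], -1], [[-0.013, -0.013, 0], [0, 0, -0.137], -1], [[-0.011, -0.016, 0], [0, 0, -0.136], -1], [[-0.009, -0.016, 0.001], [0, 0.001, -0.137], -1], [[-0.006, -0.018, 0], [0, 0, -0.137], -1]])

```text
time_s: 48.35
ee_pos: [0.5124, 0.0151, 0.2401]
eef_rot: [-0.0, 0.962, 0.272, 0.0]
wrist_force: [0.7, 0.2, -0.7]
width: 0.0003
grip_force: 0.0
```

Call:
send_rows(plan=[[[-0.004, -0.018, 0], [0, 0, -0.136], -1], [[-0.002, -0.019, 0], [0, 0, -0.137], -1], [[0.001, -0.018, 0], [0, 0.001, -0.137], -1], [[0.003, -0.019, 0], [0, 0, -0.136], -1], [[0.006, -0.017, 0], [0, 0, -0.137], -1]])

```text
time_s: 48.98
ee_pos: [0.4475, 0.0817, 0.2401]
eef_rot: [-0.0, 0.816, 0.578, 0.001]
wrist_force: [1.5, 0.3, 1.1]
width: -0.0002
grip_force: 0.0
```

Run:
```python
from h import *
st(); t=grab('top','t15'); w=grab('wrist','w15');s=grab('scene','s15')
for g in [(.565,-.04),(.47,-.039),(.564,-.133)]:
    for n,f,r in (('w',w,14),('s',s,5)):
        try: a=mould(f,proj(f,[[*g,.078]])[0],z=.078,r=r); print(g,n,a[1],a[2],a[5])
        except Exception as e: print(g,n,'fail')
H=np.array([.4808,.1757,0]);c=np.array([.335,.942,0])
plan([(H-.08*c+[0,0,.11],tool(-109.6,90))],-1,vmax=.045,wmax=.15)
```

```text
t 48.975 p [0.4475 0.0817 0.2401] z [ 0.001   0.0008 -1.    ] y [ 0.9437 -0.3309  0.0007] j [ 0.9359 -0.04   -1.1329  1.9671 -0.0396  1.1906 -0.5193] F [1.4695 0.2708 1.0985] w -0.00015279838994461818 0.0
(0.565, -0.04) w [ 0.5642 -0.0418  0.078 ] 176.58101 616
(0.565, -0.04) s [ 0.564  -0.0391  0.078 ] 1.8778839 34
(0.47, -0.039) w [ 0.4638 -0.0222  0.078 ] 160.1086 205
(0.47, -0.039) s [ 0.4701 -0.0379  0.078 ] 175.69081 27
(0.564, -0.133) w [ 0.5575 -0.1223  0.078 ] 152.15652 49
(0.564, -0.133) s [ 0.5656 -0.1332  0.078 ] 179.78809 40
[[[0.007,-0.0,0.043],[0.001,0.0,-0.0],-1],[[0.006,-0.001,0.044],[0.0,0.0,-0.001],-1],[[0.007,0.0,0.043],[0.001,0.0,-0.0],-1]]
```

Call:
send_rows(plan=[[[0.007, 0, 0.043], [0, 0, 0], -1], [[0.006, 0, 0.044], [0, 0, 0], -1], [[0.007, 0, 0.043], [0, 0, 0], -1], [[0, 0, 0], [0, 0, 0], -1]])

```text
time_s: 49.62
ee_pos: [0.453, 0.1001, 0.1073]
eef_rot: [-0.003, 0.817, 0.576, -0.002]
wrist_force: [-0.2, -1.0, 0.1]
width: 0.0001
grip_force: 0.0
```

Call:
send_rows(plan=[[[0.02, 0, 0], [0, 0, 0], -1], [[0.02, 0, 0], [0, 0, 0], -1], [[0.01, 0, 0], [0, 0, 0], -1], [[0.01, 0, 0], [0, 0, 0], -1], [[0.01, 0, 0], [0, 0, 0], -1]])

```text
time_s: 50.25
ee_pos: [0.4789, 0.1654, 0.1107]
eef_rot: [0.001, 0.818, 0.576, 0.0]
wrist_force: [0.3, -1.4, 0.3]
width: 0.0001
grip_force: 0.8
```

Call:
send_rows(plan=[[[0.02, 0, 0], [0, 0, 0], -1], [[0.02, 0, 0], [0, 0, 0], -1], [[0.02, 0, 0], [0, 0, 0], -1], [[0.02, 0, 0], [0, 0, 0], -1], [[0.02, 0, 0], [0, 0, 0], -1]])

```text
time_s: 50.88
ee_pos: [0.5127, 0.2597, 0.1102]
eef_rot: [0.001, 0.818, 0.576, 0.0]
wrist_force: [0.4, -1.6, 1.2]
width: 0.0002
grip_force: 0.8
```

Run:
```python
from h import *
st(); f=grab('top','t16'); s=grab('scene','s16')
p=robot.state()['ee_pos'];c=np.array([.335,.942]);H=np.array([.4808,.1757]);d=p[:2]-H;print('along',d@c,'lat',d@[.942,-.335])
```

```text
t 50.875 p [0.5127 0.2597 0.1102] z [ 0.001  -0.0008 -1.    ] y [ 0.9415 -0.3369  0.0012] j [ 0.2822  0.5372 -0.9831  1.8188  0.5104  1.0634 -1.2382] F [ 0.4141 -1.6118  1.2278] w 0.00022620276362253004 0.8233660971745849
along 0.09206690588929638 lat 0.0005460213889719005
```

Call:
send_rows(plan=[[[0.014, 0, 0], [0, 0, 0], -1], [[0.014, 0, 0], [0, 0, 0], -1], [[0.014, 0, 0], [0, 0, 0], -1], [[0.014, 0, 0], [0, 0, 0], -1]])

```text
time_s: 51.48
ee_pos: [0.5312, 0.3137, 0.1105]
eef_rot: [-0.0, 0.817, 0.576, 0.001]
wrist_force: [0.7, -1.9, -0.8]
width: 0.0005
grip_force: 0.7
```

Call:
send_rows(plan=[[[0.005, 0, 0], [0, 0, 0], -1], [[0.005, 0, 0], [0, 0, 0], -1], [[0, 0, 0], [0, 0, 0], -1]])

```text
time_s: 51.85
ee_pos: [0.534, 0.3231, 0.1106]
eef_rot: [-0.0, 0.817, 0.577, 0.001]
wrist_force: [0.1, -0.1, -0.7]
width: 0.0004
grip_force: 0.0
```

Call:
send_rows(plan=[[[0.004, 0, 0], [0, 0, 0], -1], [[0.004, 0, 0], [0, 0, 0], -1], [[0, 0, 0], [0, 0, 0], -1]])

```text
time_s: 52.22
ee_pos: [0.5369, 0.3304, 0.1106]
eef_rot: [-0.0, 0.817, 0.577, 0.001]
wrist_force: [-0.8, -0.3, -0.4]
width: 0.0
grip_force: 0.0
```

Call:
send_rows(plan=[[[0.003, 0, 0], [0, 0, 0], -1], [[0.003, 0, 0], [0, 0, 0], -1], [[0, 0, 0], [0, 0, 0], -1]])

```text
time_s: 52.6
ee_pos: [0.5389, 0.336, 0.1106]
eef_rot: [-0.0, 0.817, 0.577, 0.001]
wrist_force: [-0.1, 0.5, -0.6]
width: 0.0001
grip_force: 0.0
```

Call:
send_rows(plan=[[[0.003, 0, 0], [0, 0, 0], -1], [[0.003, 0, 0], [0, 0, 0], -1]])

```text
time_s: 52.85
ee_pos: [0.5409, 0.3413, 0.1106]
eef_rot: [-0.0, 0.817, 0.576, 0.001]
wrist_force: [-0.3, -0.8, 0.4]
width: 0.0
grip_force: 0.5
```

Call:
send_rows(plan=[[[0.002, 0, 0], [0, 0, 0], -1], [[0.002, 0, 0], [0, 0, 0], -1]])

```text
time_s: 53.1
ee_pos: [0.5423, 0.3451, 0.1105]
eef_rot: [-0.0, 0.817, 0.576, 0.001]
wrist_force: [-0.3, -1.6, 0.4]
width: -0.0
grip_force: 0.6
```

Run:
```python
from h import *
st(); w=load('w7');t=load('top0')
p=robot.state()['ee_pos'];c=np.array([.335,.942]);H=np.array([.4808,.1757]);d=p[:2]-H;print('along',d@c)
# unit front edge: distance along c from handle
U=np.array([onplane(w,uv,.105)[0,:2] for uv in [(218,60),(553,190)]]); print(U,(U-H)@c)
```

```text
t 53.1 p [0.5423 0.3451 0.1105] z [ 0.0011  0.001  -1.    ] y [ 0.942  -0.3356  0.0007] j [ 0.0814  0.6566 -0.9289  1.6446  0.5703  1.1327 -1.34  ] F [-0.2798 -1.5715  0.4182] w -3.1794782230358565e-05 0.5502788198646158
along 0.18014849690721912
[[0.423  0.4747]
 [0.7204 0.3648]] [0.2623 0.2584]
```

Call:
send_rows(plan=[[[0.002, 0, 0], [0, 0, 0], -1], [[0.002, 0, 0], [0, 0, 0], -1]])

```text
time_s: 53.35
ee_pos: [0.5432, 0.3474, 0.1104]
eef_rot: [0.001, 0.817, 0.576, -0.001]
wrist_force: [-3.9, -7.1, 4.8]
width: 0.0002
grip_force: 4.0
```

Call:
send_rows(plan=[[[0.002, 0, 0], [0, 0, 0], -1], [[0.002, 0, 0], [0, 0, 0], -1]])

```text
time_s: 53.6
ee_pos: [0.5443, 0.3504, 0.1104]
eef_rot: [0.001, 0.817, 0.576, -0.002]
wrist_force: [-3.7, -7.7, 6.2]
width: 0.0005
grip_force: 4.3
```

Call:
send_rows(plan=[[[0.002, 0, 0], [0, 0, 0], -1], [[0.002, 0, 0], [0, 0, 0], -1]])

```text
time_s: 53.85
ee_pos: [0.5463, 0.356, 0.1106]
eef_rot: [0.0, 0.817, 0.576, 0.001]
wrist_force: [0.5, -1.1, -1.1]
width: -0.0002
grip_force: 0.6
```

Call:
send_rows(plan=[[[0.002, 0, 0], [0, 0, 0], -1], [[0.002, 0, 0], [0, 0, 0], -1]])

```text
time_s: 54.1
ee_pos: [0.547, 0.3577, 0.1104]
eef_rot: [0.002, 0.817, 0.576, -0.002]
wrist_force: [-6.2, -12.3, 8.9]
width: -0.0001
grip_force: 6.8
```

Call:
send_rows(plan=[[[-0.005, 0, 0], [0, 0, 0], -1], [[-0.03, 0, 0], [0, 0, 0], -1], [[-0.03, 0, 0], [0, 0, 0], -1], [[-0.02, 0, -0.03], [0, 0, 0], -1], [[-0.02, 0, -0.04], [0, 0, 0], -1]])

```text
time_s: 54.72
ee_pos: [0.5116, 0.261, 0.1805]
eef_rot: [-0.001, 0.817, 0.577, 0.001]
wrist_force: [0.1, -0.1, 1.5]
width: -0.0001
grip_force: 0.0
```

Call:
send_rows(plan=[[[-0.03, 0, -0.04], [0, 0, 0], -1], [[-0.03, 0, -0.04], [0, 0, 0], -1], [[-0.03, 0, -0.03], [0, 0, 0], -1], [[0, 0, 0], [0, 0, 0], -1], [[0, 0, 0], [0, 0, 0], -1]])

```text
time_s: 55.35
ee_pos: [0.4818, 0.177, 0.2899]
eef_rot: [-0.0, 0.817, 0.577, 0.001]
wrist_force: [0.1, 0.0, -0.1]
width: 0.0
grip_force: 0.0
```

Run:
```python
from h import *
st(); t=grab('top','t20'); w=grab('wrist','w20'); s=grab('scene','s20')
c=np.array([.335,.942]);H=np.array([.4808,.1757]); l=np.array([.942,-.335])
# wrist view: dark handle pixels near expected bar; profile along closing axis at z=.06 & at z=.1 (lateral 30mm off)
for z,lat in ((.06,0.),(.1,0.03),(.1,.09)):
    a=np.arange(.12,.34,.005); X=np.c_[H+np.outer(a,c)+lat*l,np.full(len(a),z)]
    u=np.round(proj(w,X)).astype(int); ok=(u[:,0]>=0)&(u[:,0]<640)&(u[:,1]>=0)&(u[:,1]<400)
    print(z,lat,[(round(float(q),3),*map(int,w['image'][v[1],v[0]])) for q,v,o in zip(a,u,ok) if o])
# scene: moulds, cup
for g in [(.565,-.04),(.47,-.039),(.564,-.133)]:
    m=mould(s,proj(s,[[*g,.078]])[0],z=.078,r=5); print(g,m[1],m[2])
h=cv2.cvtColor(t['image'],cv2.COLOR_RGB2HSV)
m=cv2.inRange(h,(5,150,80),(20,255,255));n,L,S,C=cv2.connectedComponentsWithStats(m)
for k in range(1,n):
    if S[k,4]>5 and C[k][0]>430: print('orange',C[k],S[k,4],onplane(t,C[k],.04)[0])
cv2.imwrite('pics/d.png',cv2.absdiff(t['image'],load('t13')['image']))
```

```text
t 55.35 p [0.4818 0.177  0.2899] z [ 0.0016  0.0017 -1.    ] y [ 0.9422 -0.335   0.0009] j [ 0.7162  0.1623 -1.2026  1.7759  0.1559  1.3077 -0.864 ] F [ 0.0878  0.0334 -0.08  ] w 6.528809645338168e-07 0.0
0.06 0.0 [(0.12, 177, 177, 168), (0.125, 175, 174, 166), (0.13, 173, 171, 163), (0.135, 172, 171, 163), (0.14, 175, 174, 167), (0.145, 167, 166, 157), (0.15, 168, 167, 158)]
0.1 0.03 [(0.12, 176, 175, 166), (0.125, 176, 176, 169), (0.13, 166, 165, 156), (0.135, 167, 167, 159), (0.14, 167, 166, 158)]
0.1 0.09 [(0.12, 175, 176, 169), (0.125, 175, 175, 170), (0.13, 175, 176, 169), (0.135, 173, 171, 163), (0.14, 174, 174, 165)]
(0.565, -0.04) [ 0.564  -0.0379  0.078 ] 0.6355754
(0.47, -0.039) [ 0.4701 -0.0379  0.078 ] 0.12834167
(0.564, -0.133) [ 0.5656 -0.1332  0.078 ] 179.7881
orange [505.2098  91.4685] 143 [ 0.869  -0.3933  0.04  ]
orange [482.2432 167.3514] 185 [ 0.685  -0.3247  0.04  ]
orange [476.1132 180.3585] 53 [ 0.6547 -0.3084  0.04  ]
orange [486.28 185.56] 50 [ 0.6421 -0.3306  0.04  ]
orange [488.6735 233.6735] 49 [ 0.5321 -0.3271  0.04  ]
orange [487.9286 240.4286] 14 [ 0.5171 -0.3243  0.04  ]
```

Run:
```python
from h import *
c=np.array([.335,.942]);H=np.array([.4808,.1757]); l=np.array([.942,-.335])
t=load('t20');s=load('s20')
for nm,f in (('top',t),('scene',s)):
  for z,lat in ((.06,0.),(.092,0.1),(.092,-.08)):
    a=np.arange(.17,.32,.005); X=np.c_[H+np.outer(a,c)+lat*l,np.full(len(a),z)]
    u=np.round(proj(f,X)).astype(int); print(nm,z,lat,' '.join(f"{int(q*1000)}:{int(f['image'][v[1],v[0]].mean())}" for q,v in zip(a,u)))
# cup & paper region change since cup was released
a=load('s13')['image'][150:220,150:230].astype(int); b=s['image'][150:220,150:230].astype(int); print('cup diff scene',(abs(a-b).max(2)>40).sum())
```

```text
top 0.06 0.0 170:76 175:78 180:78 185:78 190:75 195:73 200:70 205:67 210:66 215:65 220:63 225:62 230:60 235:60 240:58 245:56 250:35 255:29 260:49 265:51 270:50 275:47 280:43 285:41 290:104 295:139 300:142 305:145 310:140 315:141
top 0.092 0.1 170:53 175:49 180:48 185:55 190:166 195:167 200:117 205:115 210:102 215:78 220:46 225:46 230:48 235:47 240:47 245:72 250:149 255:144 260:86 265:96 270:143 275:139 280:135 285:135 290:133 295:126 300:131 305:134 310:134 315:137
top 0.092 -0.08 170:66 175:65 180:64 185:64 190:64 195:63 200:63 205:67 210:87 215:91 220:63 225:43 230:44 235:46 240:47 245:46 250:136 255:156 260:140 265:52 270:134 275:137 280:130 285:137 290:144 295:143 300:137 305:139 310:143 315:137
scene 0.06 0.0 170:162 175:157 180:160 185:162 190:163 195:161 200:161 205:154 210:53 215:73 220:96 225:103 230:76 235:61 240:65 245:68 250:70 255:65 260:139 265:142 270:101 275:81 280:94 285:136 290:127 295:126 300:138 305:136 310:134 315:135
scene 0.092 0.1 170:115 175:149 180:150 185:147 190:151 195:122 200:100 205:116 210:109 215:89 220:65 225:66 230:66 235:67 240:67 245:129 250:141 255:135 260:70 265:107 270:136 275:135 280:127 285:131 290:127 295:123 300:128 305:128 310:129 315:131
scene 0.092 -0.08 170:158 175:159 180:157 185:156 190:155 195:154 200:155 205:155 210:154 215:159 220:157 225:146 230:67 235:69 240:68 245:87 250:146 255:146 260:129 265:71 270:137 275:129 280:130 285:134 290:138 295:133 300:132 305:134 310:135 315:132
cup diff scene 1235
```

Run:
```python
from h import *
g=lambda n: cv2.cvtColor(load(n)['image'],cv2.COLOR_RGB2GRAY)
for ref,(x0,y0,x1,y1),ns in (('s5',None or (170,165,206,212),[]),('s13',(170,165,206,212),['s15','s16','s20']),('t13',(450,270,492,312),['t6','t7','t9','t10','t15','t16','t20'])):
    T=cv2.Canny(g(ref),40,120)[y0:y1,x0:x1].astype(np.float32); T2=g(ref)[y0:y1,x0:x1]
    for n in ns:
        r=cv2.matchTemplate(g(n)[y0-40:y1+40,x0-40:x1+40],T2,cv2.TM_CCOEFF_NORMED);_,v,_,p=cv2.minMaxLoc(r); print(ref,n,round(v,3),p[0]-40,p[1]-40)
# rows of cup in scene: low-saturation dark-grey extents
for n in ('s13','s20'):
    f=load(n);h=cv2.cvtColor(f['image'],cv2.COLOR_RGB2HSV); print(n,f['image'][190,160:220:3].mean(1).astype(int), f['image'][160:215:3,187].mean(1).astype(int))
```

```text
s13 s15 0.999 0 0
s13 s16 0.906 0 0
s13 s20 0.924 0 0
t13 t6 0.925 0 0
t13 t7 0.915 0 0
t13 t9 0.926 0 0
t13 t10 0.966 0 0
t13 t15 1.0 0 0
t13 t16 0.884 0 1
t13 t20 1.0 0 0
s13 [157 162 161 161 162 154  73  76  77  74  76  68  68  68 167 171 135 156
 159 137] [161 161 156  80  79  80  77  78 105  75  74  74  76  74  76  75  77 111
 133]
s20 [156 159 159 157 159 154  73  74  73  73  72  71  66  62 164 170 135 154
 157 106] [115 116 115  79  79  77  76  74 102  74  73  75  71  74  76  76  72 108
 132]
```

```bash
python3 -c "
from station import robot
print(robot.close_job())"
```

```text
the job is handed in; nothing more can be done
None
```

The job is done and handed in: five wax lumps (all the cup held) are in the melting pot, the empty cup stands upright on the newspaper, three moulds stand one to a bay on the board, and the drawer is pushed home past its catch.

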